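# Put the shop supplies back in their trays

### The job

Clear the mixed supplies off the bench into the trays where they are kept: both spray cans in the yellow steel tray, both oil bottles in the black drip tray, and the oil filter in the blue tray. Stand each one upright on the floor of its tray, setting it down gently without dropping it or tipping anything over, and let go. Leave the white jug and the roll of tape where they are.

Things in the scene. Friction and masses are not known exactly. Their poses are not given: they have to be found in the camera images.
- can_red_center (a point): small aerosol can standing upright, red with a white cap and a pale label. 125 mm tall: straight round body 45 mm across from the foot to 90 mm up, sloping shoulder, then an over-cap 34 mm across from 97 to 125 mm. About 130 g. The point is on the can's axis half-way up, 62.5 mm above its foot; z is up the can.
- can_silver_center (a point): small aerosol can standing upright, silver with a blue cap and a pale label. 125 mm tall: straight round body 45 mm across from the foot to 90 mm up, sloping shoulder, then an over-cap 34 mm across from 97 to 125 mm. About 130 g. The point is on the can's axis half-way up, 62.5 mm above its foot; z is up the can.
- bottle_green_center (a point): small flat oil bottle standing upright, green with a black cap. 115 mm tall: body 36 mm thick (its x) by 58 mm wide (its y) from the foot to 84 mm up, then a neck and a round cap 25 mm across up to 115 mm. About 140 g. The point is on its middle axis half-way up, 57.5 mm above the foot; z is up the bottle, so it is gripped across its thickness along x.
- bottle_black_center (a point): small flat oil bottle standing upright, black with an orange cap. 115 mm tall: body 36 mm thick (its x) by 58 mm wide (its y) from the foot to 84 mm up, then a neck and a round cap 25 mm across up to 115 mm. About 140 g. The point is on its middle axis half-way up, 57.5 mm above the foot; z is up the bottle, so it is gripped across its thickness along x.
- filter_center (a point): spin-on oil filter, a white canister 64 mm in diameter and 80 mm tall with a straight side from 12 to 77 mm up, standing on its domed end; its top shows the black gasket ring and a steel plate with holes. About 260 g. The point is on its axis half-way up, 40 mm above its foot; z is up.
- aerosol_tray: the yellow steel tray for spray cans, fixed to the bench. Outside 80 mm along its x, 156 mm along its y; walls 3 mm thick and 28 mm high, floor 3 mm thick, so inside 74 by 150 mm. No dividers: two cans stand side by side along its y. Origin at the centre of its underside, on the bench top; z up.
- drip_tray: the black plastic drip tray for oil bottles, with grey ribs (0.4 mm high, only seen) across its floor, fixed to the bench. Outside 76 mm along its x, 170 mm along its y; walls 4 mm thick and 28 mm high, with a bead that makes it 30 mm, floor 4 mm thick, so inside 68 by 162 mm. No dividers: two bottles stand one beside the other along its y, each with its thin side along the tray's x. Origin at the centre of its underside, on the bench top; z up.
- filter_tray: the blue plastic stock tray for filters, almost square, fixed to the bench. Outside 108 mm along its x, 112 mm along its y; walls 4 mm thick and 26 mm high (28 mm with the rim bead), floor 4 mm thick, so inside 100 by 104 mm. Origin at the centre of its underside, on the bench top; z up.
- jug: bystander: white jug with a red cap and a handle, 75 by 115 mm and 190 mm tall, standing on the bench to one side. Origin at the centre of its underside.
- tape: bystander: red ring-shaped roll of tape lying flat, 100 mm in diameter, 48 mm high, hole 76 mm, on the bench to the other side. Origin at the centre of its underside.

How it is judged:
By the outcome, as a careful person would: the job done as asked, in the order asked, and still so for the second after the job is handed in, with the robot touching nothing.
It also fails if it takes over 128 s, if anything falls off the work surface, if the arm or the gripper's body presses on something with over 40 N, if the wrist force passes 120 N, or if a joint passes its speed limit or range.

### The arm

A 7-joint arm with a two-finger parallel gripper is mounted at the origin on the work surface. World frame = base frame: x ahead of the robot, y to its left, z up, the work surface at z = 0. Lengths are in m, angles in degrees, forces in N, time in s.
With the tool pointing down it reaches from about 0.35 to 0.9 m from the base axis. Payload 7.2 kg.
Tool frame: the origin (TCP) lies on the centre line of the jaws, within the pads' length; the fingertips stand bot.finger_overhang ahead of it and the grasp point (between the pads) lies 5 mm behind it (bot.finger_overhang is the distance from the TCP to the fingertips, in m); z points along the fingers, y is the direction in which the jaws open and shut (so a half turn about z gives the same grasp; the last joint's range is limited). The gripper opens to 88 mm and grips with 3 to 60 N. Pads are 20 mm wide; open, the fingers measure 115 mm over their backs; the gripper's body (75 mm by 178 mm) begins 61 mm behind the grasp point.
Start: joints at [71.093, 23.554, -0.728, 91.456, 0.321, 64.991, -4.71], TCP at [0.162, -0.604, 0.202] pointing down, gripper open.
Joint ranges: [-169.25, 169.25], [-16.82, 113.86], [-84.01, 82.57], [7.8, 145.47], [-59.2, 239.2], [7.22, 106.19], [-163.78, 163.78]. Speed limits (degrees/s): [136.94, 136.94, 172.46, 172.46, 180, 180, 180].

### API

Orientations are given as [roll, pitch, yaw] about the fixed x, y, z axes, in that order (R = Rz(yaw) Ry(pitch) Rx(roll)).
In Python, from bench import bot, vision, nets gives the robot as it stands. The module is installed in compiled form; this text tells all that it offers.
- The arm moves only by the tool arm_command, never from a script. Its argument "commands" is a list of rows, each an object with "offset": the shift along the tool's x, y, z in mm, a list of three; "delta_rot": the turn, a rotation vector about the tool's x, y, z in degrees, a list of three; "grip": the opening in per cent of the stroke, from 0 (shut) to 100 (fully open). A call has exactly 8 rows; each row is the pose to reach, as a shift and turn from the pose commanded when the call began, along the tool's axes at that moment; what a row does not reach only later rows make up. A row lasts 1/10 s, in which the tool goes at most 50 mm and 8.59 degrees, less where a joint would pass 70% of its speed; a pose out of reach is approached as far as the arm can. A call with a gripper value outside its range is refused whole. The fingers move at their own pace and stop on an object; "newtons" is the grip in N (left out, the last holds). Time passes only in rows, so rows that repeat a pose let the fingers close, or fill a call up. It gives the time, the measured TCP pose, the force and the opening at its end, in the units of the state.
- bot.sense(): the state, without advancing time (a new reading comes with each control period).
- vision.snapshot(name): name is "side" or "top"; returns the picture (400x640x3 uint8, red, green, blue); there is no depth.
- vision.camera_model(name): a dict with "camera_matrix" (3x3 intrinsics, pixels), "distortion" ([k1, k2, p1, p2, k3] as OpenCV has them; the pictures are not rectified), "R" (3x3) and "t" (3): a world point X has camera coordinates R X + t. Camera axes: x right, y down, z forward; pixel columns grow to the right and rows downward; lengths in m; the calibration is good to about 2 mm. A picture is of the moment at which its call begins. camera_model takes no time and is no camera call.
- bot.finish_job(): hands the job in, once; it reports no verdict.
Trained networks look in the newest picture that a camera, given by its name, has taken for a name from the list of things; names that differ only in an ending like _2 or _b are one class to them, and where a whole thing is asked for, a point or a joint stands for the part that bears it (a point fixed in the world has none). Each returns a list of dicts, best first, with "p" (0 to 1); they miss things now and then, are a little off and sometimes report something else, mostly with a low value. They report only what shows in the picture. A call takes as long as a camera call.
- nets.outline_of(camera, name): "pixels" (400x640 bool, what is visible of it) and "box" ([left, top, width, height] in pixels, round what is visible of it).
- nets.pinpoint(camera, name): "xy" ([column, row] in pixels: a listed point, or the origin of a listed thing).
The state is a dict: "time": time; "joint_positions": joint angles; "joint_vel": joint speeds; "joint_efforts": joint torques, N m; "position": TCP position; "tcp_rot": TCP orientation; "force": force on the tool from outside, world axes, zero at the start; "moment": the same for the moment, N m; "finger_gap": finger opening in m.
Only numpy, scipy, OpenCV 4.12 (cv2) and the standard library are available. Lean on these libraries where they do the work, as an engineer would, in place of code of your own. Each camera call takes 0.05 s, during which the arm holds its last target.

## Working session

There is one attempt and no reset: what is moved stays moved. The work goes in short steps, Python scripts to look and compute and a tool call to move; the robot and the scene stay as the last step left them, time stands still between calls to the robot, and variables do not carry over. Pictures are saved under pics/ and viewed, and the job is handed in when it is done.

Besides the shell and the picture viewer there is one more tool, called after ">>>" as name(argument=value, ...), one argument or row to a line, values as JSON. arm_command: Moves the arm, as the interface text tells. Its arguments: {"type":"object","properties":{"commands":{"type":"array","items":{"type":"object","properties":{"offset":{"type":"array","items":{"type":"number"}},"delta_rot":{"type":"array","items":{"type":"number"}},"grip":{"type":"number"}}}},"newtons":{"type":"number"}},"required":["commands"]}

```bash
mkdir -p pics; ls; python3 - <<'E'
from bench import bot, vision, nets
import cv2, numpy as np
s=bot.sense(); print(s, bot.finger_overhang)
for n in ("side","top"):
    im=vision.snapshot(n); cv2.imwrite(f"pics/{n}0.png",im[:,:,::-1])
    m=vision.camera_model(n); print(n,m)
E
```

```text
pics
{'time': 0.0, 'joint_positions': array([71.09055402, 23.60037239, -0.72633299, 91.50308635,  0.32127211,
       64.99158509, -4.71255247]), 'joint_vel': array([ 0.08743114,  0.07056722, -0.01369286,  0.01733976, -0.01138243,
       -0.07078996, -0.00475534]), 'joint_efforts': array([ 3.25081091e-04, -5.87944114e+01,  6.42434880e-01, -2.91068298e+01,
       -5.37403068e-02,  1.82437501e-02,  1.35955138e-04]), 'position': array([ 0.16157544, -0.60319418,  0.20151232]), 'tcp_rot': array([-1.79907317e+02,  7.78668552e-03,  1.49987798e+01]), 'force': array([0.1099708 , 0.08722628, 0.56871646]), 'moment': array([ 0.00410618, -0.01716439, -0.00574799]), 'finger_gap': 0.08814848069325905} 0.014
side {'camera_matrix': array([[406.62132675,   0.        , 314.8339403 ],
       [  0.        , 406.62132675, 194.64779478],
       [  0.        ,   0.        ,   1.        ]]), 'distortion': array([0.00693935, 0.        , 0.        , 0.        , 0.        ]), 'R': array([[-0.91286645, -0.40811497, -0.01081711],
       [-0.25562823,  0.59204356, -0.76428963],
       [ 0.31832224, -0.6949292 , -0.64478241]]), 't': array([0.49069119, 0.18394367, 0.99459446])}
top {'camera_matrix': array([[503.24086466,   0.        , 320.65438304],
       [  0.        , 503.24086466, 199.56466307],
       [  0.        ,   0.        ,   1.        ]]), 'distortion': array([-0.11055534,  0.        ,  0.        ,  0.        ,  0.        ]), 'R': array([[-0.08511761, -0.9963656 ,  0.00325357],
       [-0.97586211,  0.08270602, -0.20212089],
       [ 0.20111721, -0.02037908, -0.97935518]]), 't': array([0.02819828, 0.52535378, 1.57969141])}
```

View pics/side0.png

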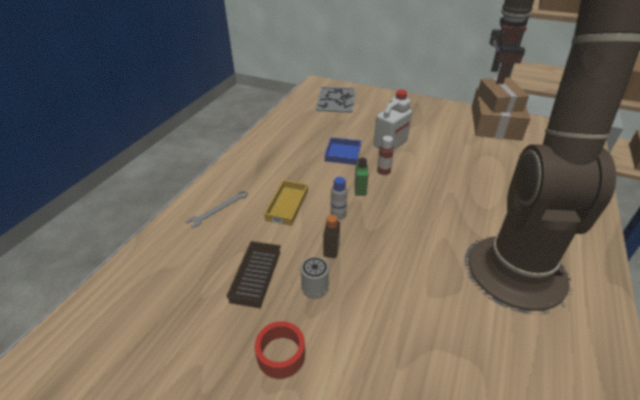

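View pics/top0.png

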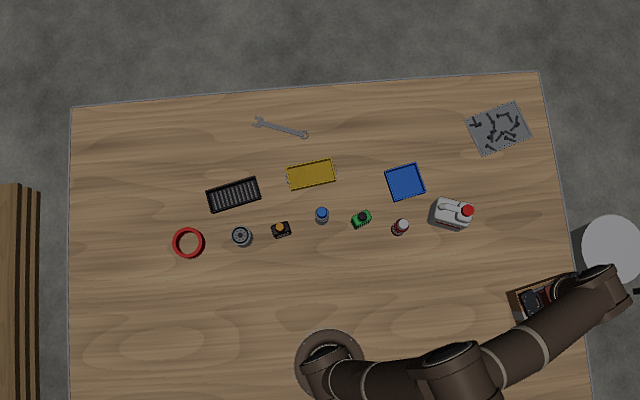

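```bash
cat > h.py <<'E'
from bench import bot, vision, nets
import cv2, numpy as np
from scipy.optimize import least_squares
from scipy.spatial.transform import Rotation as Ro
C={n:vision.camera_model(n) for n in("side","top")}
def proj(n,X):
    m=C[n]; return cv2.projectPoints(np.atleast_2d(X).astype(float),cv2.Rodrigues(m["R"])[0],m["t"],m["camera_matrix"],m["distortion"])[0][:,0]
def onplane(n,uv,z):
    m=C[n]; p=cv2.undistortPoints(np.array([[uv]],float),m["camera_matrix"],m["distortion"])[0,0]
    d=m["R"].T@np.array([p[0],p[1],1]); o=-m["R"].T@m["t"]; return o+d*(z-o[2])/d[2]
def tri(uvs):
    f=lambda X: np.concatenate([proj(n,X)[0]-uv for n,uv in uvs.items()])
    r=least_squares(f,[0.5,0,0.05]); return r.x, np.abs(r.fun).max()
E
python3 - <<'E'
from h import *
import pickle
D={}
for n in C: vision.snapshot(n)
for o,z in dict(can_red_center=.0625,can_silver_center=.0625,bottle_green_center=.0575,bottle_black_center=.0575,filter_center=.04,aerosol_tray=0,drip_tray=0,filter_tray=0,jug=0,tape=0).items():
    u={}
    for n in C:
        P=nets.pinpoint(n,o)
        M=nets.outline_of(n,o)
        D[n,o]=(P,M)
        print(o,n,[(np.round(p['xy'],1).tolist(),round(p['p'],2)) for p in P[:3]],[(p['box'],round(p['p'],2)) for p in M[:2]])
        if P: u[n]=P[0]['xy']; print("   ",np.round(onplane(n,u[n],z),4))
    if len(u)==2: X,e=tri(u); print("   tri",np.round(X,4),round(e,2))
pickle.dump(D,open('D.pkl','wb')); print(bot.sense()['time'])
E
```

```text
can_red_center side [([359.9, 171.7], 0.74), ([386.4, 155.8], 0.58)] [([376.5, 140.1, 15.0, 36.0], 0.82)]
    [ 0.4567 -0.1474  0.0625]
can_red_center top [([399.4, 225.6], 0.66)] [([390.9, 219.0, 16.6, 16.4], 0.67)]
    [ 0.4178 -0.2605  0.0625]
   tri [ 0.4633 -0.2731 -0.0358] 9.1
can_silver_center side [([338.9, 199.0], 0.65)] [([329.6, 178.8, 18.3, 41.7], 0.69)]
    [ 0.4684 -0.0077  0.0625]
can_silver_center top [([322.1, 218.0], 0.65)] [([317.8, 207.5, 11.3, 16.5], 0.71)]
    [ 0.4635 -0.0157  0.0625]
   tri [ 0.4683 -0.0151  0.0558] 1.09
bottle_green_center side [([357.3, 174.5], 0.81)] [([351.4, 155.6, 18.2, 38.5], 0.91)]
    [ 0.4612 -0.1378  0.0575]
bottle_green_center top [([361.5, 219.3], 0.65)] [([349.0, 211.4, 22.0, 18.7], 0.52)]
    [ 0.4494 -0.1417  0.0575]
   tri [ 0.4564 -0.1409  0.055 ] 1.99
bottle_black_center side [([332.2, 235.0], 0.64)] [([322.3, 215.5, 20.0, 40.5], 0.78)]
    [0.4354 0.1211 0.0575]
bottle_black_center top [([282.0, 230.7], 0.69), ([321.1, 216.4], 0.39)] [([269.6, 222.9, 22.2, 17.6], 0.78), ([426.8, 198.4, 44.9, 33.7], 0.48)]
    [0.4342 0.1155
[... 965 characters left out ...]
684 -0.3027  0.    ]
filter_tray top [([401.4, 185.0], 0.6)] [([385.5, 164.6, 42.0, 33.5], 0.62)]
    [ 0.5639 -0.2943  0.    ]
   tri [ 0.5636 -0.2927  0.0072] 0.35
jug side [([391.4, 144.6], 0.97)] [([376.0, 87.6, 35.7, 62.1], 0.77)]
    [ 0.4318 -0.4202  0.    ]
jug top [([445.3, 220.4], 0.85)] [([426.7, 200.9, 45.2, 29.7], 0.71)]
    [ 0.4305 -0.4278  0.    ]
   tri [ 0.4325 -0.4293 -0.006 ] 0.33
tape side [([282.7, 352.0], 0.89)] [([252.0, 319.4, 54.5, 62.7], 0.91), ([322.4, 216.1, 19.9, 41.4], 0.43)]
    [0.4227 0.419  0.    ]
tape top [([192.8, 243.0], 0.96), ([362.6, 218.8], 0.6)] [([170.6, 223.1, 36.9, 36.2], 0.74)]
    [0.426  0.4178 0.    ]
   tri [ 0.4243  0.4179 -0.0026] 0.6
2.2
```

```bash
cat >> h.py <<'E'
from scipy.optimize import minimize
def cyl(parts):
    a=np.linspace(0,2*np.pi,32,endpoint=False); return [np.array([[d/2*np.cos(t),d/2*np.sin(t),z] for d,z in p for t in a]) for p in parts]
def box(lx,ly,z0,z1): return np.array([[sx*lx/2,sy*ly/2,z] for sx in(-1,1) for sy in(-1,1) for z in(z0,z1)])
CAN=cyl([[(.045,0),(.045,.09),(.034,.097)],[(.034,.097),(.034,.125)]])
BOT=[box(.036,.058,0,.084)]+cyl([[(.025,.084),(.025,.115)]])
FIL=cyl([[(.05,0),(.064,.012),(.064,.077),(.06,.08)]])
AER=[box(.080,.156,0,.028)]; DRI=[box(.076,.170,0,.030)]; FTR=[box(.108,.112,0,.028)]
S=8
def render(n,parts,x,y,yaw,z=0,roi=None):
    img=np.zeros((roi[3]*S,roi[2]*S),np.uint8); c,s=np.cos(yaw),np.sin(yaw)
    for P in parts:
        W=np.c_[c*P[:,0]-s*P[:,1]+x, s*P[:,0]+c*P[:,1]+y, P[:,2]+z]
        uv=(proj(n,W)+.5-np.array(roi[:2]))*S-.5
        cv2.fillConvexPoly(img,cv2.convexHull(np.round(uv*16).astype(np.int32)),1,shift=4)
    return cv2.resize(img.astype(np.float32),(roi[2],roi[3]),interpolation=cv2.INTER_AREA)
def fit(parts,masks,x0,yaw=True,z=0,yaws=None):
    rois={}
    for n,m in masks.items():
        l,t,w,h=cv2.boundingRect(m.astype(np.uint8)); rois[n]=(l-15,t-15,w+30,h+30)
    def cost(p):
        e=0
        for n,m in masks.items():
            l,t,w,h=rois[n]; r=render(n,parts,p[0],p[1],p[2] if yaw else 0,z,rois[n])
            M=m[max(t,0):t+h,max(l,0):l+w].astype(float)
            e+=np.abs(r-M).sum()/M.sum()
        return e
    best=None
    for y0 in (yaws if yaws is not None else (np.arange(0,180,15) if yaw else [0])):
        s0=np.array([x0[0],x0[1],np.radians(y0)])
        sim=s0+np.array([[0,0,0],[.01,0,0],[0,.01,0],[0,0,.15]])
        if not yaw: f=minimize(lambda q:cost([q[0],q[1],0]),s0[:2],method='Nelder-Mead',options=dict(initial_simplex=sim[:3,:2],xatol=1e-4,fatol=1e-4))
        else: f=minimize(cost,s0,method='Nelder-Mead',options=dict(initial_simplex=sim,xatol=1e-4,fatol=1e-4,maxiter=150))
        if best is None or f.fun<best.fun: best=f
    q=list(best.x)+([0] if not yaw else []); return q[0],q[1],np.degrees(q[2]),best.fun
E
python3 - <<'E'
from h import *
import pickle
D=pickle.load(open('D.pkl','rb'))
L=dict(can_red_center=(CAN,0,(.42,-.26)),can_silver_center=(CAN,0,(.465,-.013)),bottle_green_center=(BOT,1,(.455,-.141)),bottle_black_center=(BOT,1,(.436,.116)),filter_center=(FIL,0,(.423,.242)),aerosol_tray=(AER,1,(.622,.012)),drip_tray=(DRI,1,(.578,.272)),filter_tray=(FTR,1,(.564,-.293)))
for o,(P,yw,x0) in L.items():
    ms={n:D[n,o][1][0]['pixels'] for n in C}
    print(o,[np.round(fit(P,m,x0,bool(yw)),4).tolist() for m in (ms,{'side':ms['side']},{'top':ms['top']})])
vis=[]
for n in C:
    im=cv2.imread(f"pics/{n}0.png"); ov=im.copy()
    for o in L:
        k=D[n,o][1][0]['pixels'].astype(np.uint8)
        cs,_=cv2.findContours(k,cv2.RETR_EXTERNAL,cv2.CHAIN_APPROX_NONE)
        cv2.drawContours(ov,cs,-1,(255,0,255),1)
    r=(220,120,200,200) if n=='side' else (190,140,260,120)
    vis.append(ov[r[1]:r[1]+r[3],r[0]:r[0]+r[2]])
cv2.imwrite('pics/ovs.png',cv2.resize(vis[0],None,fx=3,fy=3,interpolation=cv2.INTER_NEAREST)); cv2.imwrite('pics/ovt.png',cv2.resize(vis[1],None,fx=3,fy=3,interpolation=cv2.INTER_NEAREST))
E
```

```text
can_red_center [[0.4148, -0.2623, 0.0, 0.2917], [0.4141, -0.26, 0.0, 0.0941], [0.4156, -0.2628, 0.0, 0.1937]]
can_silver_center [[0.474, -0.0146, 0.0, 0.1616], [0.4738, -0.015, 0.0, 0.0999], [0.4744, -0.0146, 0.0, 0.0572]]
bottle_green_center [[0.4516, -0.1399, 21.6907, 0.2069], [0.4513, -0.1412, 22.0573, 0.0805], [0.4525, -0.1394, 22.9764, 0.1106]]
bottle_black_center [[0.4392, 0.1194, 16.0138, 0.2262], [0.4395, 0.1175, 195.5977, 0.092], [0.4411, 0.1202, 13.5416, 0.09]]
filter_center [[0.4281, 0.2482, 0.0, 0.1414], [0.4268, 0.2496, 0.0, 0.0555], [0.4292, 0.2484, 0.0, 0.0719]]
aerosol_tray [[0.6251, 0.009, 189.2691, 0.125], [0.6245, 0.0082, 9.9757, 0.0474], [0.626, 0.0097, 8.3874, 0.0666]]
drip_tray [[0.5751, 0.2718, 192.5289, 0.0991], [0.5745, 0.2715, 12.5393, 0.0354], [0.5764, 0.2722, 192.3886, 0.0561]]
filter_tray [[0.5713, -0.3031, 192.1613, 0.1292], [0.5698, -0.3008, 11.9991, 0.0554], [0.573, -0.3038, 12.1326, 0.0488]]
```

View pics/ovs.png

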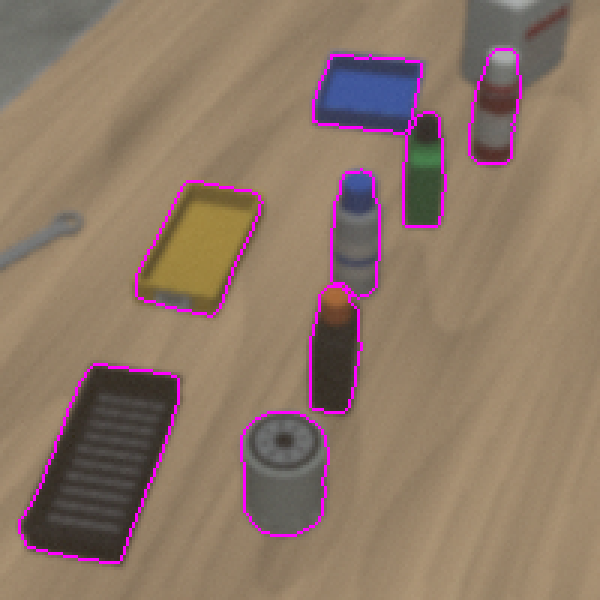

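View pics/ovt.png

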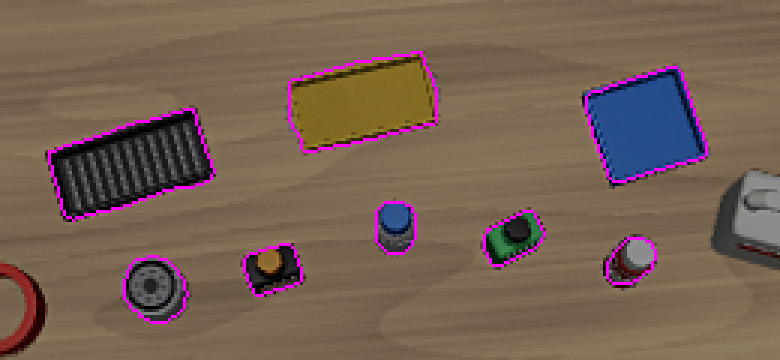

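```bash
cat >> h.py <<'E'
def plan(x,y,z,yaw):
    s=bot.sense(); Rc=Ro.from_euler('xyz',s['tcp_rot'],degrees=True)
    Rt=Ro.from_euler('xyz',[180,0,yaw],degrees=True)
    print("offset mm",np.round(1000*Rc.inv().apply(np.array([x,y,z])-s['position']),1),"rot",np.round((Rc.inv()*Rt).as_rotvec(degrees=True),2))
    print(" t",round(s['time'],2),"pos",np.round(s['position'],4),"rpy",np.round(s['tcp_rot'],2),"F",np.round(s['force'],2),"gap",round(s['finger_gap'],4))
E
python3 -c "
from h import *
plan(.4145,-.262,.30,99)"
```

```text
offset mm [ 332.6 -264.6  -97.7] rot [ -0.    -0.   -83.99]
 t 2.2 pos [ 0.1618 -0.6037  0.2023] rpy [-180.     -0.     15.01] F [ 0.21 -0.11 -0.41] gap 0.088
```

>>> arm_command(
  commands=[
    {"offset": [0, 0, -50], "delta_rot": [0, 0, -8], "grip": 100},
    {"offset": [30, -24, -98], "delta_rot": [0, 0, -16], "grip": 100},
    {"offset": [65, -52, -98], "delta_rot": [0, 0, -24], "grip": 100},
    {"offset": [100, -80, -98], "delta_rot": [0, 0, -32], "grip": 100},
    {"offset": [135, -107, -98], "delta_rot": [0, 0, -40], "grip": 100},
    {"offset": [170, -135, -98], "delta_rot": [0, 0, -48], "grip": 100},
    {"offset": [205, -163, -98], "delta_rot": [0, 0, -56], "grip": 100},
    {"offset": [240, -191, -98], "delta_rot": [0, 0, -64], "grip": 100},
  ],
  newtons=25,
)

```text
time: 3.0
position: [0.3449, -0.3555, 0.3007]
tcp_rot: [180.0, 0.0, 79.3]
force: [0.3, -0.6, -0.3]
finger_gap: 0.0877
```

```bash
python3 -c "
from h import *
plan(.4145,-.262,.24,99)"
```

```text
offset mm [104.8  51.   60.6] rot [  0.02   0.04 -19.68]
 t 3.0 pos [ 0.3449 -0.3555  0.3007] rpy [1.7997e+02 4.0000e-02 7.9320e+01] F [ 0.27 -0.61 -0.31] gap 0.0877
```

>>> arm_command(
  commands=[
    {"offset": [35, 17, 15], "delta_rot": [0, 0, -7], "grip": 100},
    {"offset": [70, 34, 30], "delta_rot": [0, 0, -14], "grip": 100},
    {"offset": [105, 51, 45], "delta_rot": [0, 0, -19.7], "grip": 100},
    {"offset": [105, 51, 61], "delta_rot": [0, 0, -19.7], "grip": 100},
    {"offset": [105, 51, 61], "delta_rot": [0, 0, -19.7], "grip": 100},
    {"offset": [105, 51, 61], "delta_rot": [0, 0, -19.7], "grip": 100},
    {"offset": [105, 51, 61], "delta_rot": [0, 0, -19.7], "grip": 100},
    {"offset": [105, 51, 61], "delta_rot": [0, 0, -19.7], "grip": 100},
  ],
)

```text
time: 3.8
position: [0.4142, -0.2647, 0.2402]
tcp_rot: [180.0, 0.1, 98.6]
force: [0.1, -0.9, -0.2]
finger_gap: 0.0876
```

```bash
python3 - <<'E'
from h import *
plan(.4145,-.262,.066,99)
vis=[]
s=bot.sense()
for n in C:
    im=vision.snapshot(n)[:,:,::-1].copy()
    tip=s['position']-[0,0,.014]; 
    u=proj(n,tip)[0]; v=proj(n,[.4145,-.262,.125])[0]
    print(n,u,v)
    l,t=int(v[0])-60,max(int(v[1])-70,0); c=cv2.resize(im[t:t+110,l:l+120],None,fx=3.3,fy=4,interpolation=cv2.INTER_CUBIC)
    for q,col in((u,(0,255,0)),(v,(255,0,255))): cv2.circle(c,(int((q[0]-l+.5)*3.3),int((q[1]-t+.5)*4)),3,col,-1)
    vis.append(c)
cv2.imwrite('pics/a1.png',np.hstack(vis)[:600,:800])
E
```

```text
offset mm [  2.8   0.6 174.2] rot [ 0.05  0.06 -0.41]
 t 3.8 pos [ 0.4142 -0.2647  0.2402] rpy [1.7995e+02 6.0000e-02 9.8590e+01] F [ 0.15 -0.92 -0.15] gap 0.0876
side [391.06365765 106.78032748] [387.00500828 137.45409854]
top [409.87212934 218.12906222] [403.18785967 223.55034627]
```

View pics/a1.png

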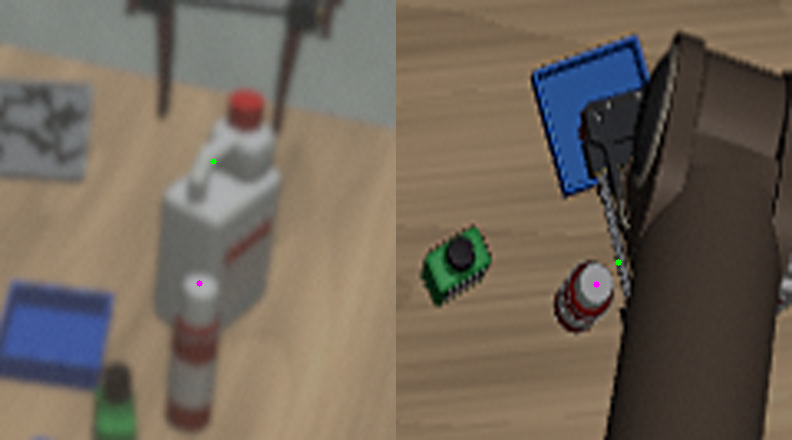

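```bash
python3 - <<'E'
from h import *
s=bot.sense(); R=Ro.from_euler('xyz',s['tcp_rot'],degrees=True); print(-C['side']['R'].T@C['side']['t'], -C['top']['R'].T@C['top']['t'],s['finger_gap'])
vis=[]
for n in C:
    im=vision.snapshot(n)[:,:,::-1].copy(); cv2.imwrite(f'pics/raw_{n}1.png',im)
    v=proj(n,s['position'])[0]; l,t=int(v[0])-50,max(int(v[1])-60,0); c=cv2.resize(im[t:t+100,l:l+100],None,fx=4,fy=4,interpolation=cv2.INTER_CUBIC)
    for dy in(-.044,.044,-.0575,.0575):
      for z,col in ((.014,(0,255,0)),(-.066,(255,255,0))):
        q=proj(n,s['position']+R.apply([0,dy,z]))[0]; cv2.circle(c,(int((q[0]-l+.5)*4),int((q[1]-t+.5)*4)),2,col,-1)
    vis.append(c)
cv2.imwrite('pics/a2.png',np.hstack(vis))
E
```

```text
[0.17835518 0.78252849 0.78719111] [0.19736989 0.01683854 1.65317219] 0.08735744416639524
```

View pics/a2.png

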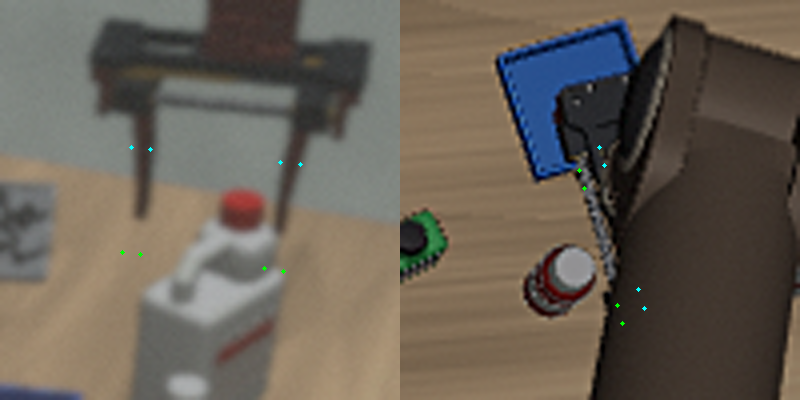

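```bash
python3 - <<'E'
from h import *
vis=[]
p0=np.array([.162,-.604,.202]); R=Ro.from_euler('xyz',[180,0,15],degrees=True)
for n in C:
    im=cv2.imread(f'pics/{n}0.png')
    v=proj(n,p0)[0]; print(n,v); l,t=int(min(v[0]-50,540)),max(int(v[1])-50,0); c=cv2.resize(im[t:t+100,l:l+100],None,fx=4,fy=4,interpolation=cv2.INTER_CUBIC)
    for dy in(-.044,.044,-.0575,.0575):
      for z,col in ((.014,(0,255,0)),(-.056,(255,255,0))):
        q=proj(n,p0+R.apply([0,dy,z]))[0]; cv2.circle(c,(int((q[0]-l+.5)*4),int((q[1]-t+.5)*4)),2,col,-1)
    vis.append(c)
cv2.imwrite('pics/a3.png',np.hstack(vis))
for d in np.eye(3)*.01: print([np.round(proj(n,[.4142+d[0],-.2647+d[1],.226+d[2]])[0]-proj(n,[.4142,-.2647,.226])[0],2) for n in C])
E
```

```text
side [493.91004351  81.96365757]
top [532.83592402 294.66427764]
[array([-3.39, -0.65]), array([-0.41, -3.4 ])]
[array([-0.98,  1.55]), array([-3.42,  0.29])]
[array([ 0.39, -3.18]), array([ 0.62, -0.58])]
```

View pics/a3.png

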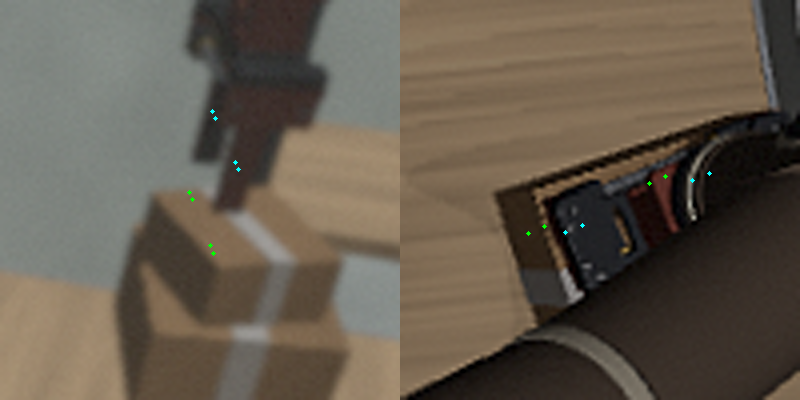

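```bash
python3 - <<'E'
from h import *
vis=[]
for n in C:
    im=cv2.imread(f'pics/{n}0.png')
    v=proj(n,[0,0,0])[0]; print(n,v); l,t=int(min(v[0]-65,510)),int(min(v[1]-65,270)); c=cv2.resize(im[t:t+130,l:l+130],None,fx=3,fy=3,interpolation=cv2.INTER_CUBIC)
    for r in (.09,.1,.11):
      for a in np.arange(0,360,10):
        q=proj(n,[r*np.cos(np.radians(a)),r*np.sin(np.radians(a)),0.0])[0]; cv2.circle(c,(int((q[0]-l+.5)*3),int((q[1]-t+.5)*3)),1,(0,255,0),-1)
    vis.append(c)
cv2.imwrite('pics/a4.png',np.hstack(vis))
E
```

```text
side [515.83030281 269.99459115]
top [329.52732673 364.87382769]
```

View pics/a4.png

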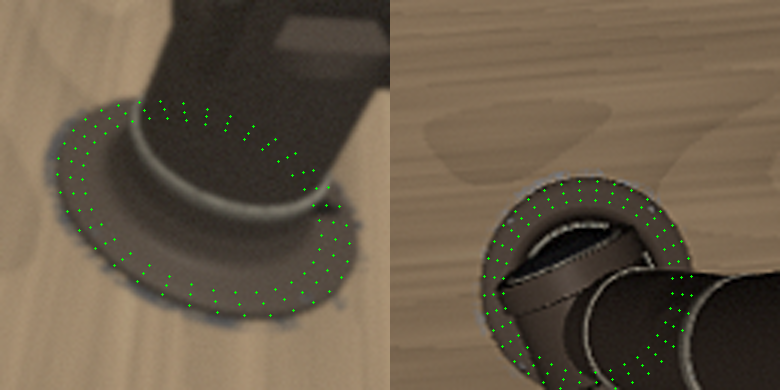

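```bash
python3 - <<'E'
from h import *
vis=[]
s=bot.sense()
for n,p,yaw,f in (('side',s['position'],98.6,'raw_side1'),('top',s['position'],98.6,'raw_top1'),('side',[.162,-.604,.202],15,'side0'),('top',[.162,-.604,.202],15,'top0')):
    p=np.array(p); R=Ro.from_euler('xyz',[180,0,yaw],degrees=True)
    im=cv2.imread(f'pics/{f}.png')
    v=proj(n,p)[0]; l,t=int(min(v[0]-50,540)),max(int(v[1])-60,0); c=cv2.resize(im[t:t+75,l:l+100],None,fx=4,fy=4,interpolation=cv2.INTER_CUBIC)
    for dz,col in((0,(0,255,0)),(.028,(255,0,255))):
        for zz in (-.056,-.10):
            Q=[proj(n,p+[0,0,dz]+R.apply([a*.0375,b*.089,zz]))[0] for a,b in((1,1),(1,-1),(-1,-1),(-1,1))]
            cv2.polylines(c,[np.int32([((q[0]-l+.5)*4,(q[1]-t+.5)*4) for q in Q])],True,col,1)
        for b in(-.044,.044):
            Q=[proj(n,p+[0,0,dz]+R.apply([0,b,zz]))[0] for zz in(.014,-.056)]
            cv2.polylines(c,[np.int32([((q[0]-l+.5)*4,(q[1]-t+.5)*4) for q in Q])],False,col,1)
    vis.append(c)
cv2.imwrite('pics/a5.png',np.vstack([np.hstack(vis[:2]),np.hstack(vis[2:])]))
E
```

```text
(no output)
```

View pics/a5.png

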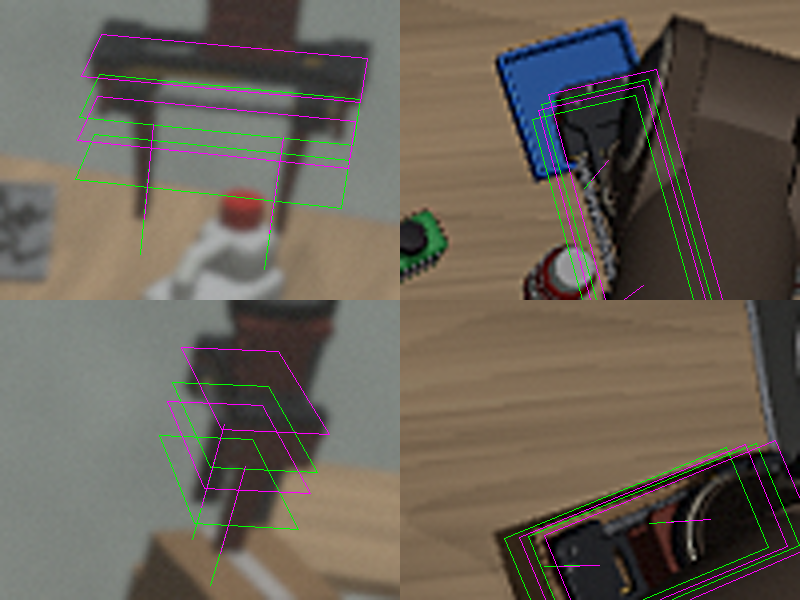

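>>> arm_command(
  commands=[
    {"offset": [1, 0.5, 30], "delta_rot": [0, 0, 0], "grip": 100},
    {"offset": [2, 0.5, 60], "delta_rot": [0, 0, 0], "grip": 100},
    {"offset": [3, 0.5, 90], "delta_rot": [0, 0, 0], "grip": 100},
    {"offset": [3, 0.5, 120], "delta_rot": [0, 0, 0], "grip": 100},
    {"offset": [3, 0.5, 135], "delta_rot": [0, 0, 0], "grip": 100},
    {"offset": [3, 0.5, 140], "delta_rot": [0, 0, 0], "grip": 100},
    {"offset": [3, 0.5, 140], "delta_rot": [0, 0, 0], "grip": 100},
    {"offset": [3, 0.5, 140], "delta_rot": [0, 0, 0], "grip": 100},
  ],
)

```text
time: 4.8
position: [0.4149, -0.2611, 0.1002]
tcp_rot: [179.9, 0.1, 98.7]
force: [-0.6, -0.1, -0.3]
finger_gap: 0.0876
```

```bash
cat >> h.py <<'E'
def look(fn,dzs=(0,.028)):
    s=bot.sense(); p=s['position']; R=Ro.from_euler('xyz',s['tcp_rot'],degrees=True); g=s['finger_gap']/2; vis=[]
    for n in C:
        im=vision.snapshot(n)[:,:,::-1]; cv2.imwrite(f'pics/raw_{n}_{fn}.png',im)
        v=proj(n,p)[0]; l,t=int(np.clip(v[0]-50,0,540)),int(np.clip(v[1]-60,0,290)); c=cv2.resize(im[t:t+110,l:l+100],None,fx=4,fy=4,interpolation=cv2.INTER_CUBIC)
        for dz,col in zip(dzs,((0,255,0),(255,0,255))):
            for b in(-g,g):
                Q=[proj(n,p+[0,0,dz]+R.apply([0,b,zz]))[0] for zz in(.014,-.056)]
                cv2.polylines(c,[np.int32([((q[0]-l+.5)*4,(q[1]-t+.5)*4) for q in Q])],False,col,1)
        vis.append(c)
    cv2.imwrite(f'pics/{fn}.png',np.hstack(vis))
E
python3 -c "
from h import *
plan(.4145,-.262,.066,99); look('b1')"
```

```text
offset mm [-0.8 -0.6 34.2] rot [ 0.06  0.05 -0.31]
 t 4.8 pos [ 0.4149 -0.2611  0.1002] rpy [1.7994e+02 5.0000e-02 9.8690e+01] F [-0.58 -0.06 -0.29] gap 0.0876
```

View pics/b1.png

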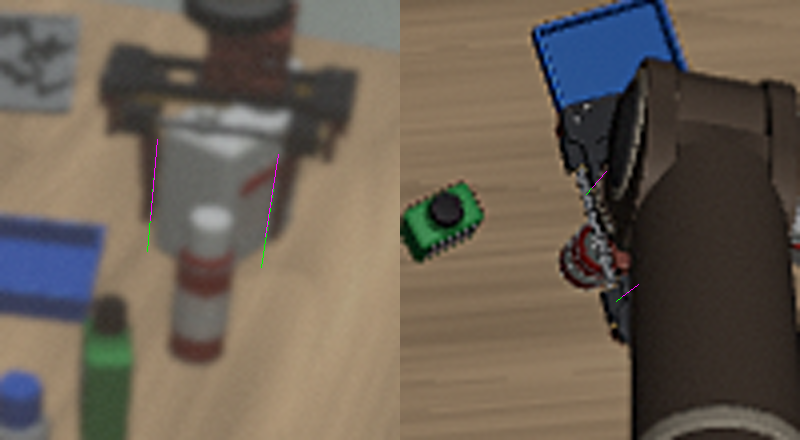

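```bash
python3 - <<'E'
from h import *
s=bot.sense(); p=s['position']; R=Ro.from_euler('xyz',s['tcp_rot'],degrees=True); g=s['finger_gap']/2; vis=[]
for n,(w,h) in (('side',(66,66)),('top',(66,66))):
    im=cv2.imread(f'pics/raw_{n}_b1.png'); v=proj(n,p)[0]; l,t=int(v[0]-33),int(v[1]-33); k=6
    c=cv2.resize(im[t:t+h,l:l+w],None,fx=k,fy=k,interpolation=cv2.INTER_CUBIC); c=cv2.convertScaleAbs(c,alpha=1.6,beta=10)
    for b,col in((-g,(255,0,255)),(g,(255,0,255)),(-.0575,(0,255,255)),(.0575,(0,255,255))):
      for tx in(-.01,.01):
        Q=[proj(n,p+[0,0,.024]+R.apply([tx,b,zz]))[0] for zz in(.014,-.056)]
        cv2.polylines(c,[np.int32([((q[0]-l+.5)*k,(q[1]-t+.5)*k) for q in Q])],False,col,1)
    vis.append(c)
cv2.imwrite('pics/b2.png',np.hstack(vis))
E
```

```text
(no output)
```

View pics/b2.png

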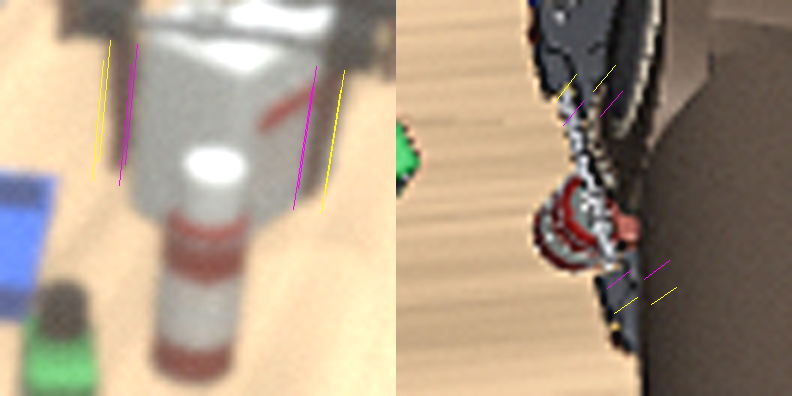

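>>> arm_command(
  commands=[
    {"offset": [0, 0, 10], "delta_rot": [0, 0, 0], "grip": 100},
    {"offset": [-0.5, 0, 20], "delta_rot": [0, 0, 0], "grip": 100},
    {"offset": [-0.5, 0, 27], "delta_rot": [0, 0, 0], "grip": 100},
    {"offset": [-0.5, 0, 30], "delta_rot": [0, 0, 0], "grip": 100},
    {"offset": [-0.5, 0, 30], "delta_rot": [0, 0, 0], "grip": 100},
    {"offset": [-0.5, 0, 30], "delta_rot": [0, 0, 0], "grip": 100},
    {"offset": [-0.5, 0, 30], "delta_rot": [0, 0, 0], "grip": 100},
    {"offset": [-0.5, 0, 30], "delta_rot": [0, 0, 0], "grip": 100},
  ],
)

```text
time: 5.7
position: [0.4146, -0.2613, 0.0696]
tcp_rot: [180.0, 0.0, 98.7]
force: [-0.2, -0.3, -0.9]
finger_gap: 0.0876
```

```bash
cat >> h.py <<'E'
def zoom(fn,dz=.030,k=6,w=66,h=80,ns=('side','top'),dv=25):
    s=bot.sense(); p=s['position']; R=Ro.from_euler('xyz',s['tcp_rot'],degrees=True); g=s['finger_gap']/2; vis=[]
    for n in ns:
        im=vision.snapshot(n)[:,:,::-1]; cv2.imwrite(f'pics/raw_{n}_{fn}.png',im)
        v=proj(n,p)[0]; l,t=int(np.clip(v[0]-w/2,0,640-w)),int(np.clip(v[1]-dv,0,400-h))
        c=cv2.resize(im[t:t+h,l:l+w],None,fx=k,fy=k,interpolation=cv2.INTER_CUBIC); c=cv2.convertScaleAbs(c,alpha=1.6,beta=10)
        for b,col in((-g,(255,0,255)),(g,(255,0,255)),(-g-.0135,(0,255,255)),(g+.0135,(0,255,255))):
            Q=[proj(n,p+[0,0,dz]+R.apply([0,b,zz]))[0] for zz in(.014,-.056)]
            cv2.polylines(c,[np.int32([((q[0]-l+.5)*k,(q[1]-t+.5)*k) for q in Q])],False,col,1)
        vis.append(c)
    cv2.imwrite(f'pics/{fn}.png',np.hstack(vis))
E
python3 -c "
from h import *
plan(.4145,-.262,.036,99); zoom('b3')"
```

```text
offset mm [-0.6 -0.2 33.6] rot [ 0.03  0.03 -0.3 ]
 t 5.7 pos [ 0.4146 -0.2613  0.0696] rpy [1.7997e+02 3.0000e-02 9.8700e+01] F [-0.16 -0.29 -0.87] gap 0.0876
```

View pics/b3.png

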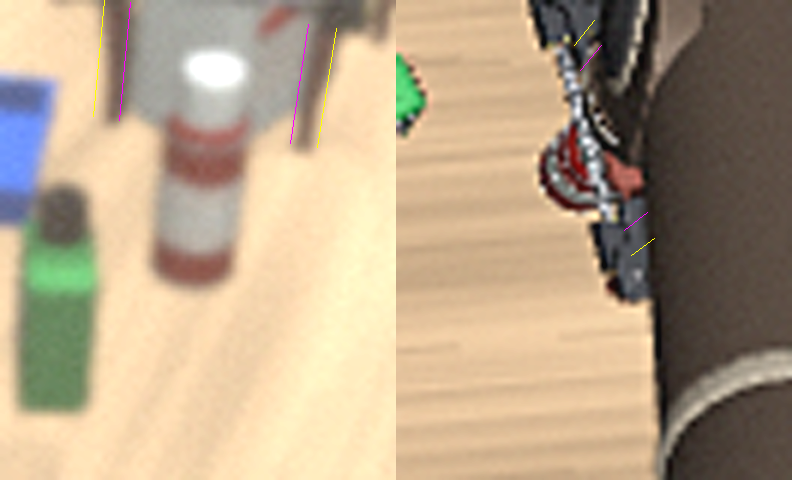

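>>> arm_command(
  commands=[
    {"offset": [-0.5, 0, 10], "delta_rot": [0, 0, 0], "grip": 100},
    {"offset": [-0.5, 0, 20], "delta_rot": [0, 0, 0], "grip": 100},
    {"offset": [-0.5, 0, 27], "delta_rot": [0, 0, 0], "grip": 100},
    {"offset": [-0.5, 0, 31], "delta_rot": [0, 0, 0], "grip": 100},
    {"offset": [-0.5, 0, 31], "delta_rot": [0, 0, 0], "grip": 100},
    {"offset": [-0.5, 0, 31], "delta_rot": [0, 0, 0], "grip": 100},
    {"offset": [-0.5, 0, 31], "delta_rot": [0, 0, 0], "grip": 100},
    {"offset": [-0.5, 0, 31], "delta_rot": [0, 0, 0], "grip": 100},
  ],
)

```text
time: 6.6
position: [0.4146, -0.2619, 0.0387]
tcp_rot: [180.0, 0.0, 98.7]
force: [-0.6, -0.1, 0.0]
finger_gap: 0.0879
```

```bash
python3 -c "
from h import *
plan(.4145,-.262,.036,99); zoom('b4',.028)"
```

```text
offset mm [-0.1 -0.2  2.7] rot [ 0.03  0.03 -0.3 ]
 t 6.6 pos [ 0.4146 -0.2619  0.0387] rpy [1.7997e+02 3.0000e-02 9.8700e+01] F [-0.57 -0.09  0.  ] gap 0.0879
```

View pics/b4.png

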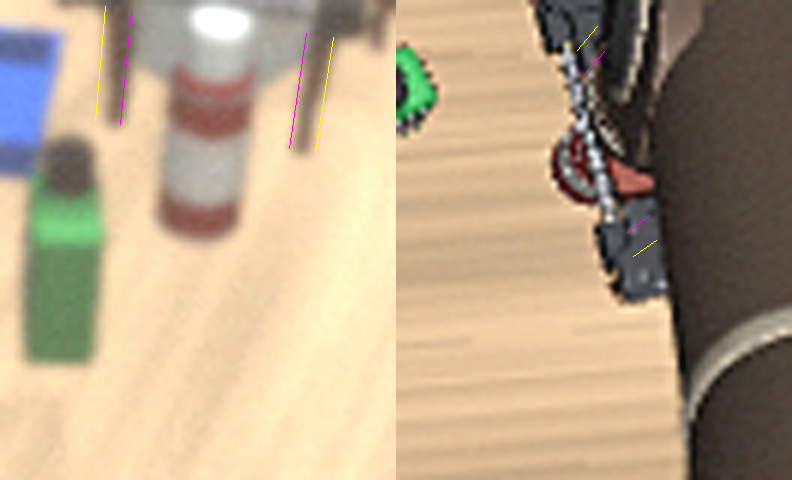

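>>> arm_command(
  commands=[
    {"offset": [0, 0, 0], "delta_rot": [0, 0, 0], "grip": 70},
    {"offset": [0, 0, 0], "delta_rot": [0, 0, 0], "grip": 60},
    {"offset": [0, 0, 0], "delta_rot": [0, 0, 0], "grip": 55},
    {"offset": [0, 0, 0], "delta_rot": [0, 0, 0], "grip": 50},
    {"offset": [0, 0, 0], "delta_rot": [0, 0, 0], "grip": 45},
    {"offset": [0, 0, 0], "delta_rot": [0, 0, 0], "grip": 35},
    {"offset": [0, 0, 0], "delta_rot": [0, 0, 0], "grip": 20},
    {"offset": [0, 0, 0], "delta_rot": [0, 0, 0], "grip": 10},
  ],
  newtons=20,
)

```text
time: 7.5
position: [0.4145, -0.2617, 0.0383]
tcp_rot: [180.0, 0.0, 98.7]
force: [0.3, 1.2, -0.5]
finger_gap: 0.0446
```

>>> arm_command(
  commands=[
    {"offset": [0, 0, 0], "delta_rot": [0, 0, 0], "grip": 10},
    {"offset": [0, 0, 0], "delta_rot": [0, 0, 0], "grip": 10},
    {"offset": [0, 0, -3], "delta_rot": [0, 0, 0], "grip": 10},
    {"offset": [0, 0, -10], "delta_rot": [0, 0, 0], "grip": 10},
    {"offset": [0, 0, -25], "delta_rot": [0, 0, 0], "grip": 10},
    {"offset": [0, 0, -45], "delta_rot": [0, 0, 0], "grip": 10},
    {"offset": [0, 0, -70], "delta_rot": [0, 0, 0], "grip": 10},
    {"offset": [0, 0, -90], "delta_rot": [0, 0, 0], "grip": 10},
  ],
)

```text
time: 8.3
position: [0.4145, -0.2616, 0.13]
tcp_rot: [180.0, 0.0, 98.7]
force: [0.1, 0.1, -1.0]
finger_gap: 0.0443
```

```bash
python3 -c "
from h import *
plan(.631,-.0275,.15,99.2); zoom('b5',.028)"
```

```text
offset mm [198.6 249.5 -20. ] rot [ 0.02  0.02 -0.49]
 t 8.3 pos [ 0.4145 -0.2616  0.13  ] rpy [1.7998e+02 2.0000e-02 9.8710e+01] F [ 0.06  0.14 -0.98] gap 0.0443
```

View pics/b5.png

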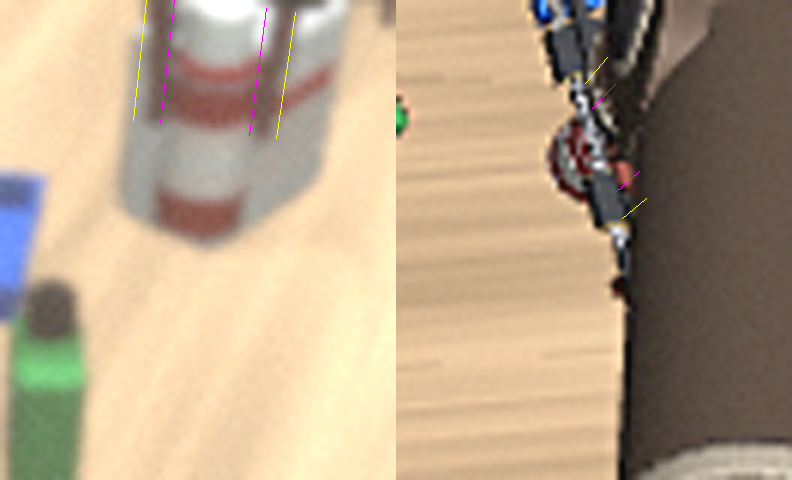

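```bash
cat >> h.py <<'E'
def overlay(fn,src,parts,x,y,z,yaw=0,k=8,w=50,h=66,ns=('side','top')):
    vis=[]; a=np.radians(yaw); Rz=np.array([[np.cos(a),-np.sin(a),0],[np.sin(a),np.cos(a),0],[0,0,1]])
    for n in ns:
        im=cv2.imread(f'pics/raw_{n}_{src}.png'); v=proj(n,[x,y,z+.05])[0]; l,t=int(np.clip(v[0]-w/2,0,640-w)),int(np.clip(v[1]-h/2,0,400-h))
        c=cv2.resize(im[t:t+h,l:l+w],None,fx=k,fy=k,interpolation=cv2.INTER_CUBIC); c=cv2.convertScaleAbs(c,alpha=1.6,beta=10)
        for P in parts:
            q=proj(n,P@Rz.T+[x,y,z]); hull=cv2.convexHull(np.float32((q-[l,t]+.5)*k)); cv2.polylines(c,[np.int32(hull)],True,(255,0,255),1)
        vis.append(c)
    cv2.imwrite(f'pics/{fn}.png',np.hstack(vis))
E
python3 -c "
from h import *
overlay('c1','b5',CAN,.4145,-.2616,.0917)"
```

```text
(no output)
```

View pics/c1.png

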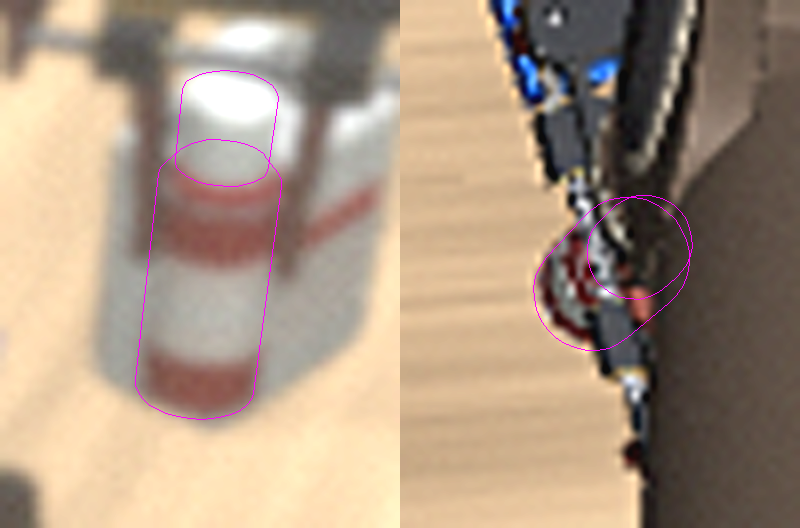

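>>> arm_command(
  commands=[
    {"offset": [10, 13, -20], "delta_rot": [0, 0, -0.5], "grip": 10},
    {"offset": [30, 37, -40], "delta_rot": [0, 0, -0.5], "grip": 10},
    {"offset": [55, 69, -45], "delta_rot": [0, 0, -0.5], "grip": 10},
    {"offset": [85, 107, -45], "delta_rot": [0, 0, -0.5], "grip": 10},
    {"offset": [115, 144, -45], "delta_rot": [0, 0, -0.5], "grip": 10},
    {"offset": [145, 182, -45], "delta_rot": [0, 0, -0.5], "grip": 10},
    {"offset": [170, 214, -45], "delta_rot": [0, 0, -0.5], "grip": 10},
    {"offset": [188, 236, -40], "delta_rot": [0, 0, -0.5], "grip": 10},
  ],
)

```text
time: 9.2
position: [0.6207, -0.037, 0.1676]
tcp_rot: [180.0, -0.1, 99.3]
force: [-0.2, -0.2, -0.8]
finger_gap: 0.0446
```

>>> arm_command(
  commands=[
    {"offset": [7, 9, 5], "delta_rot": [0, 0, 0], "grip": 10},
    {"offset": [11, 14, 15], "delta_rot": [0, 0, 0], "grip": 10},
    {"offset": [11, 14, 30], "delta_rot": [0, 0, 0], "grip": 10},
    {"offset": [11, 14, 45], "delta_rot": [0, 0, 0], "grip": 10},
    {"offset": [11, 14, 60], "delta_rot": [0, 0, 0], "grip": 10},
    {"offset": [11, 14, 70], "delta_rot": [0, 0, 0], "grip": 10},
    {"offset": [11, 14, 75], "delta_rot": [0, 0, 0], "grip": 10},
    {"offset": [11, 14, 75], "delta_rot": [0, 0, 0], "grip": 10},
  ],
)

```text
time: 10.0
position: [0.6309, -0.0274, 0.0926]
tcp_rot: [-179.9, -0.0, 99.2]
force: [-0.1, 0.3, -1.0]
finger_gap: 0.0446
```

```bash
python3 -c "
from h import *
plan(.631,-.0275,.0425,99.2); zoom('d1',.028)
p=bot.sense()['position']
overlay('d2','d1',CAN+AER,p[0],p[1],p[2]-.0383)"
```

```text
offset mm [-0.1  0.2 50.1] rot [-0.06 -0.01 -0.02]
 t 10.0 pos [ 0.6309 -0.0274  0.0926] rpy [-1.7994e+02 -1.0000e-02  9.9180e+01] F [-0.1   0.3  -1.01] gap 0.0446
```

View pics/d1.png

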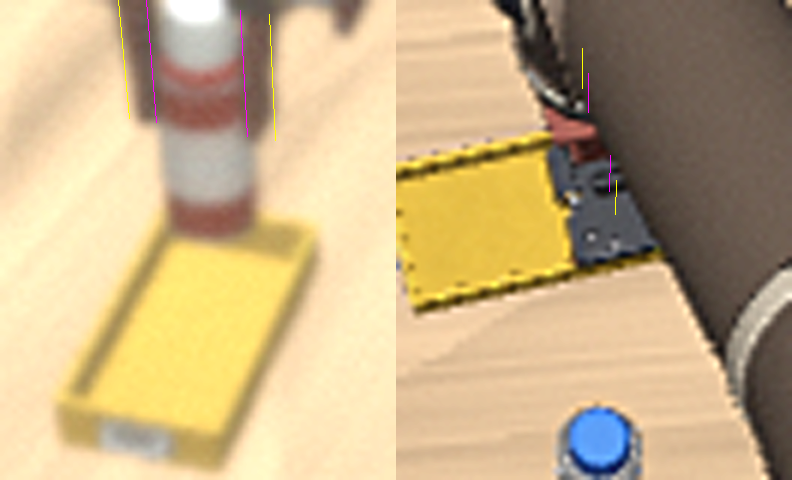

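View pics/d2.png

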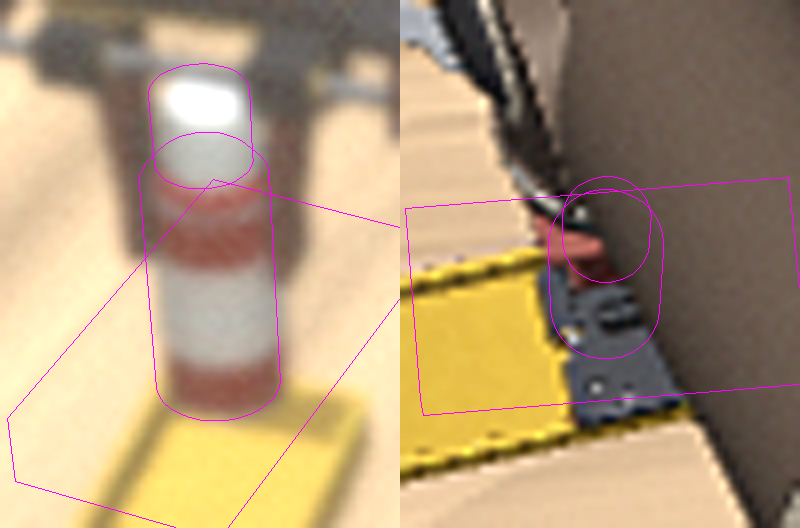

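>>> arm_command(
  commands=[
    {"offset": [0, 1, 12], "delta_rot": [0, 0, 0], "grip": 10},
    {"offset": [0, 2, 24], "delta_rot": [0, 0, 0], "grip": 10},
    {"offset": [0, 2, 34], "delta_rot": [0, 0, 0], "grip": 10},
    {"offset": [0, 2, 41], "delta_rot": [0, 0, 0], "grip": 10},
    {"offset": [0, 2, 45], "delta_rot": [0, 0, 0], "grip": 10},
    {"offset": [0, 2, 47], "delta_rot": [0, 0, 0], "grip": 10},
    {"offset": [0, 2, 48], "delta_rot": [0, 0, 0], "grip": 10},
    {"offset": [0, 2, 49], "delta_rot": [0, 0, 0], "grip": 10},
  ],
)

```text
time: 10.9
position: [0.6336, -0.0267, 0.0446]
tcp_rot: [180.0, 0.0, 99.2]
force: [-0.3, -0.1, -2.9]
finger_gap: 0.0443
```

>>> arm_command(
  commands=[
    {"offset": [0, 0, 0.5], "delta_rot": [0, 0, 0], "grip": 10},
    {"offset": [0, 0, 1], "delta_rot": [0, 0, 0], "grip": 10},
    {"offset": [0, 0, 1.3], "delta_rot": [0, 0, 0], "grip": 10},
    {"offset": [0, 0, 1.6], "delta_rot": [0, 0, 0], "grip": 10},
    {"offset": [0, 0, 1.9], "delta_rot": [0, 0, 0], "grip": 10},
    {"offset": [0, 0, 2.2], "delta_rot": [0, 0, 0], "grip": 10},
    {"offset": [0, 0, 2.2], "delta_rot": [0, 0, 0], "grip": 10},
    {"offset": [0, 0, 2.2], "delta_rot": [0, 0, 0], "grip": 10},
  ],
)

```text
time: 11.7
position: [0.6333, -0.0267, 0.0421]
tcp_rot: [180.0, 0.0, 99.2]
force: [-0.1, 1.0, -1.7]
finger_gap: 0.0446
```

```bash
python3 -c "
from h import *
plan(.631,-.0275,.0425,99.2); zoom('d3',.028)"
```

```text
offset mm [-0.4 -2.4 -0.4] rot [0. 0. 0.]
 t 11.7 pos [ 0.6333 -0.0267  0.0421] rpy [180.    0.   99.2] F [-0.12  1.01 -1.71] gap 0.0446
```

View pics/d3.png

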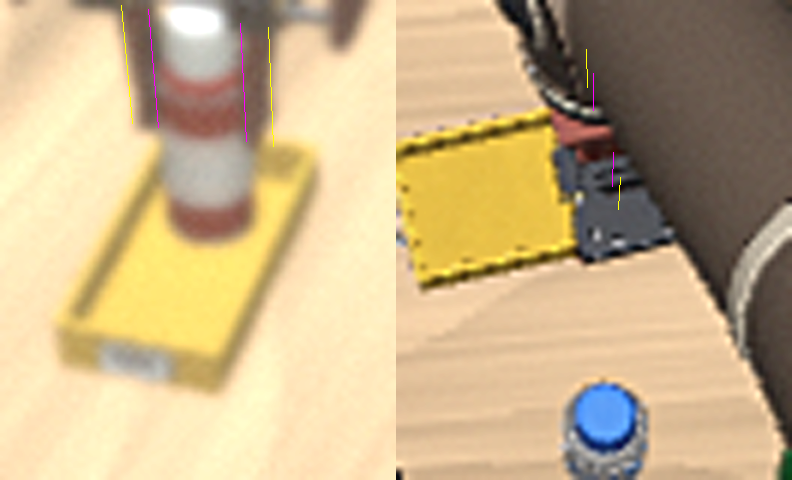

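>>> arm_command(
  commands=[
    {"offset": [0, 0, 0.2], "delta_rot": [0, 0, 0], "grip": 10},
    {"offset": [0, 0, 0.4], "delta_rot": [0, 0, 0], "grip": 10},
    {"offset": [0, 0, 0.6], "delta_rot": [0, 0, 0], "grip": 10},
    {"offset": [0, 0, 0.8], "delta_rot": [0, 0, 0], "grip": 10},
    {"offset": [0, 0, 1.0], "delta_rot": [0, 0, 0], "grip": 10},
    {"offset": [0, 0, 1.2], "delta_rot": [0, 0, 0], "grip": 10},
    {"offset": [0, 0, 1.2], "delta_rot": [0, 0, 0], "grip": 10},
    {"offset": [0, 0, 1.2], "delta_rot": [0, 0, 0], "grip": 10},
  ],
)

```text
time: 12.6
position: [0.6334, -0.0268, 0.0413]
tcp_rot: [180.0, 0.0, 99.2]
force: [-2.0, -0.1, 5.3]
finger_gap: 0.0447
```

>>> arm_command(
  commands=[
    {"offset": [0, 0, 1.2], "delta_rot": [0, 0, 0], "grip": 51},
    {"offset": [0, 0, 1.2], "delta_rot": [0, 0, 0], "grip": 53},
    {"offset": [0, 0, 0.8], "delta_rot": [0, 0, 0], "grip": 57},
    {"offset": [0, 0, 0.8], "delta_rot": [0, 0, 0], "grip": 62},
    {"offset": [0, 0, 0.8], "delta_rot": [0, 0, 0], "grip": 70},
    {"offset": [0, 0, 0.8], "delta_rot": [0, 0, 0], "grip": 80},
    {"offset": [0, 0, 0.8], "delta_rot": [0, 0, 0], "grip": 90},
    {"offset": [0, 0, 0.8], "delta_rot": [0, 0, 0], "grip": 100},
  ],
)

```text
time: 13.4
position: [0.6333, -0.0268, 0.0401]
tcp_rot: [-180.0, 0.0, 99.2]
force: [0.1, -0.7, -0.0]
finger_gap: 0.0819
```

>>> arm_command(
  commands=[
    {"offset": [0, 0, -3], "delta_rot": [0, 0, 0], "grip": 100},
    {"offset": [0, 0, -12], "delta_rot": [0, 0, 0], "grip": 100},
    {"offset": [0, 0, -30], "delta_rot": [0, 0, 0], "grip": 100},
    {"offset": [0, 0, -55], "delta_rot": [0, 0, 0], "grip": 100},
    {"offset": [0, 0, -85], "delta_rot": [0, 0, 0], "grip": 100},
    {"offset": [0, 0, -110], "delta_rot": [0, 0, 0], "grip": 100},
    {"offset": [0, 0, -125], "delta_rot": [0, 0, 0], "grip": 100},
    {"offset": [0, 0, -130], "delta_rot": [0, 0, 0], "grip": 100},
  ],
)

```text
time: 14.2
position: [0.6342, -0.0267, 0.1724]
tcp_rot: [179.8, 0.0, 99.2]
force: [0.3, -0.9, -0.1]
finger_gap: 0.088
```

```bash
python3 -c "
from h import *
plan(.474,-.0147,.115,99.2); zoom('d4',.028)"
```

```text
offset mm [  37.5 -156.4   56.9] rot [ 0.17  0.04 -0.01]
 t 14.2 pos [ 0.6342 -0.0267  0.1724] rpy [1.7983e+02 4.0000e-02 9.9190e+01] F [ 0.25 -0.95 -0.11] gap 0.088
```

View pics/d4.png

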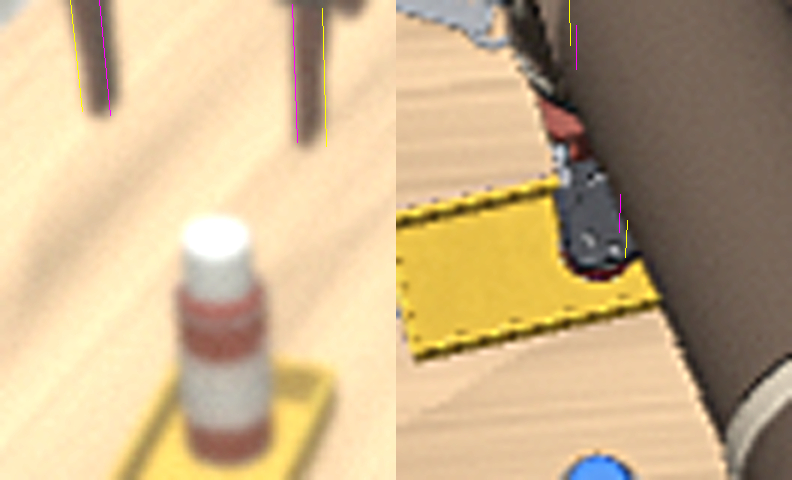

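>>> arm_command(
  commands=[
    {"offset": [9, -38, -5], "delta_rot": [0, 0, 0], "grip": 100},
    {"offset": [18, -76, -5], "delta_rot": [0, 0, 0], "grip": 100},
    {"offset": [28, -115, -5], "delta_rot": [0, 0, 0], "grip": 100},
    {"offset": [37, -152, -5], "delta_rot": [0, 0, 0], "grip": 100},
    {"offset": [37.5, -156.5, 10], "delta_rot": [0, 0, 0], "grip": 100},
    {"offset": [37.5, -156.5, 40], "delta_rot": [0, 0, 0], "grip": 100},
    {"offset": [37.5, -156.5, 65], "delta_rot": [0, 0, 0], "grip": 100},
    {"offset": [37.5, -156.5, 75], "delta_rot": [0, 0, 0], "grip": 100},
  ],
)

```text
time: 15.1
position: [0.4705, -0.0149, 0.0922]
tcp_rot: [-179.7, -0.1, 99.2]
force: [-0.1, -0.4, 0.7]
finger_gap: 0.0878
```

```bash
python3 -c "
from h import *
plan(.474,-.0147,.038,99.2); zoom('e1',.028)"
```

```text
offset mm [-0.4  3.8 54.2] rot [-0.27 -0.07  0.01]
 t 15.1 pos [ 0.4705 -0.0149  0.0922] rpy [-1.7973e+02 -7.0000e-02  9.9210e+01] F [-0.08 -0.41  0.72] gap 0.0878
```

View pics/e1.png

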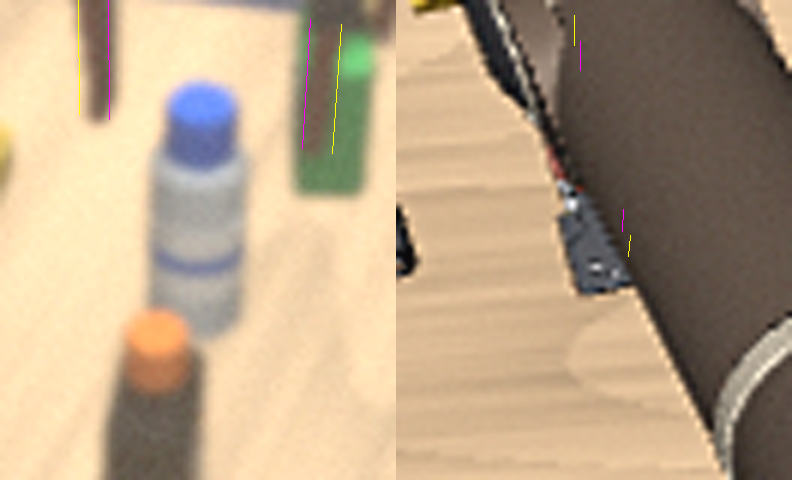

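>>> arm_command(
  commands=[
    {"offset": [-0.5, 2, 10], "delta_rot": [-0.2, 0, 0], "grip": 100},
    {"offset": [-0.5, 3, 22], "delta_rot": [-0.2, 0, 0], "grip": 100},
    {"offset": [-0.5, 3, 34], "delta_rot": [-0.2, 0, 0], "grip": 100},
    {"offset": [-0.5, 3, 44], "delta_rot": [-0.2, 0, 0], "grip": 100},
    {"offset": [-0.5, 3, 51], "delta_rot": [-0.2, 0, 0], "grip": 100},
    {"offset": [-0.5, 3, 54], "delta_rot": [-0.2, 0, 0], "grip": 100},
    {"offset": [-0.5, 3, 54], "delta_rot": [-0.2, 0, 0], "grip": 100},
    {"offset": [-0.5, 3, 54], "delta_rot": [-0.2, 0, 0], "grip": 100},
  ],
)

```text
time: 16.0
position: [0.4761, -0.0147, 0.0414]
tcp_rot: [179.8, 0.0, 99.2]
force: [0.0, 0.3, -0.3]
finger_gap: 0.0877
```

```bash
python3 -c "
from h import *
plan(.474,-.0147,.038,99.2); zoom('e2',.028)"
```

```text
offset mm [ 0.3 -2.1  3.3] rot [0.22 0.   0.  ]
 t 16.0 pos [ 0.4761 -0.0147  0.0414] rpy [179.78   0.    99.2 ] F [ 0.01  0.32 -0.29] gap 0.0877
```

View pics/e2.png

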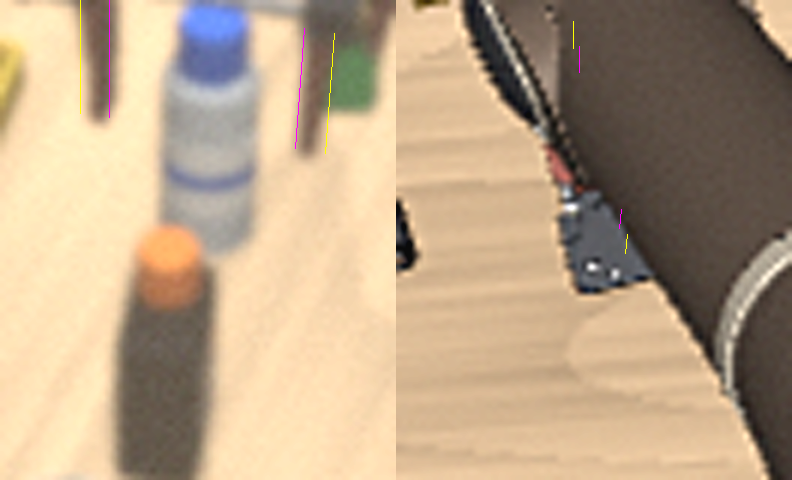

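>>> arm_command(
  commands=[
    {"offset": [0, -1.5, 2], "delta_rot": [0, 0, 0], "grip": 100},
    {"offset": [0, -2.5, 3], "delta_rot": [0, 0, 0], "grip": 100},
    {"offset": [0, -2.5, 3], "delta_rot": [0, 0, 0], "grip": 70},
    {"offset": [0, -2.5, 3], "delta_rot": [0, 0, 0], "grip": 60},
    {"offset": [0, -2.5, 3], "delta_rot": [0, 0, 0], "grip": 55},
    {"offset": [0, -2.5, 3], "delta_rot": [0, 0, 0], "grip": 50},
    {"offset": [0, -2.5, 3], "delta_rot": [0, 0, 0], "grip": 45},
    {"offset": [0, -2.5, 3], "delta_rot": [0, 0, 0], "grip": 35},
  ],
)

```text
time: 16.9
position: [0.4735, -0.0152, 0.0382]
tcp_rot: [179.8, 0.0, 99.2]
force: [-0.5, -1.0, -0.6]
finger_gap: 0.0447
```

>>> arm_command(
  commands=[
    {"offset": [0, 0, 0], "delta_rot": [0, 0, 0], "grip": 10},
    {"offset": [0, 0, 0], "delta_rot": [0, 0, 0], "grip": 10},
    {"offset": [0, 0, 0], "delta_rot": [0, 0, 0], "grip": 10},
    {"offset": [0, 0, 0], "delta_rot": [0, 0, 0], "grip": 10},
    {"offset": [0, 0, 0], "delta_rot": [0, 0, 0], "grip": 10},
    {"offset": [0, 0, 0], "delta_rot": [0, 0, 0], "grip": 10},
    {"offset": [0, 0, 0], "delta_rot": [0, 0, 0], "grip": 10},
    {"offset": [0, 0, 0], "delta_rot": [0, 0, 0], "grip": 10},
  ],
)

```text
time: 17.7
position: [0.4735, -0.0152, 0.0382]
tcp_rot: [179.8, 0.0, 99.2]
force: [0.3, 0.7, 0.0]
finger_gap: 0.0442
```

>>> arm_command(
  commands=[
    {"offset": [0, 0, -3], "delta_rot": [0, 0, 0], "grip": 10},
    {"offset": [0, 0, -12], "delta_rot": [0, 0, 0], "grip": 10},
    {"offset": [0, 0, -30], "delta_rot": [0, 0, 0], "grip": 10},
    {"offset": [0, 0, -60], "delta_rot": [0, 0, 0], "grip": 10},
    {"offset": [0, 0, -95], "delta_rot": [0, 0, 0], "grip": 10},
    {"offset": [0, 0, -125], "delta_rot": [0, 0, 0], "grip": 10},
    {"offset": [0, 0, -145], "delta_rot": [0, 0, 0], "grip": 10},
    {"offset": [0, 0, -150], "delta_rot": [0, 0, 0], "grip": 10},
  ],
)

```text
time: 18.5
position: [0.474, -0.0151, 0.1908]
tcp_rot: [179.6, 0.1, 99.2]
force: [-0.2, 1.2, -0.8]
finger_gap: 0.0445
```

```bash
python3 -c "
from h import *
plan(.621,.0455,.09,99.2); zoom('e3',.028)"
```

```text
offset mm [ 36.5 154.1 101.9] rot [ 0.42  0.08 -0.01]
 t 18.5 pos [ 0.474  -0.0151  0.1908] rpy [1.7958e+02 8.0000e-02 9.9190e+01] F [-0.21  1.2  -0.77] gap 0.0445
```

View pics/e3.png

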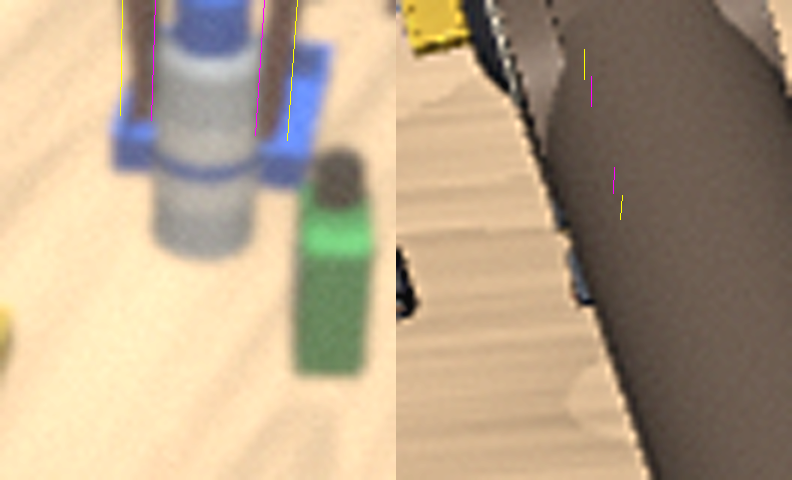

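>>> arm_command(
  commands=[
    {"offset": [5, 20, -5], "delta_rot": [0.2, 0, 0], "grip": 10},
    {"offset": [12, 50, -8], "delta_rot": [0.2, 0, 0], "grip": 10},
    {"offset": [20, 84, -8], "delta_rot": [0.2, 0, 0], "grip": 10},
    {"offset": [28, 118, -8], "delta_rot": [0.2, 0, 0], "grip": 10},
    {"offset": [34, 144, -5], "delta_rot": [0.2, 0, 0], "grip": 10},
    {"offset": [36.5, 154, 5], "delta_rot": [0.2, 0, 0], "grip": 10},
    {"offset": [36.5, 154, 25], "delta_rot": [0.2, 0, 0], "grip": 10},
    {"offset": [36.5, 154, 50], "delta_rot": [0.2, 0, 0], "grip": 10},
  ],
)

```text
time: 19.4
position: [0.6185, 0.0456, 0.1366]
tcp_rot: [-179.9, -0.0, 99.2]
force: [-0.1, -0.8, -1.2]
finger_gap: 0.0447
```

>>> arm_command(
  commands=[
    {"offset": [0, 0, 20], "delta_rot": [0, 0, 0], "grip": 10},
    {"offset": [0, 0, 40], "delta_rot": [0, 0, 0], "grip": 10},
    {"offset": [0, 0, 47], "delta_rot": [0, 0, 0], "grip": 10},
    {"offset": [0, 0, 50], "delta_rot": [0, 0, 0], "grip": 10},
    {"offset": [0, 0, 50], "delta_rot": [0, 0, 0], "grip": 10},
    {"offset": [0, 0, 50], "delta_rot": [0, 0, 0], "grip": 10},
    {"offset": [0, 0, 50], "delta_rot": [0, 0, 0], "grip": 10},
    {"offset": [0, 0, 50], "delta_rot": [0, 0, 0], "grip": 10},
  ],
)

```text
time: 20.2
position: [0.6197, 0.0454, 0.0894]
tcp_rot: [179.9, 0.0, 99.2]
force: [0.2, -0.6, -1.4]
finger_gap: 0.0448
```

```bash
python3 -c "
from h import *
plan(.621,.0455,.0412,99.2); zoom('e4',.028)"
```

```text
offset mm [-0.1  1.3 48.2] rot [ 0.07  0.01 -0.  ]
 t 20.2 pos [0.6197 0.0454 0.0894] rpy [1.7993e+02 1.0000e-02 9.9200e+01] F [ 0.2  -0.59 -1.38] gap 0.0448
```

View pics/e4.png

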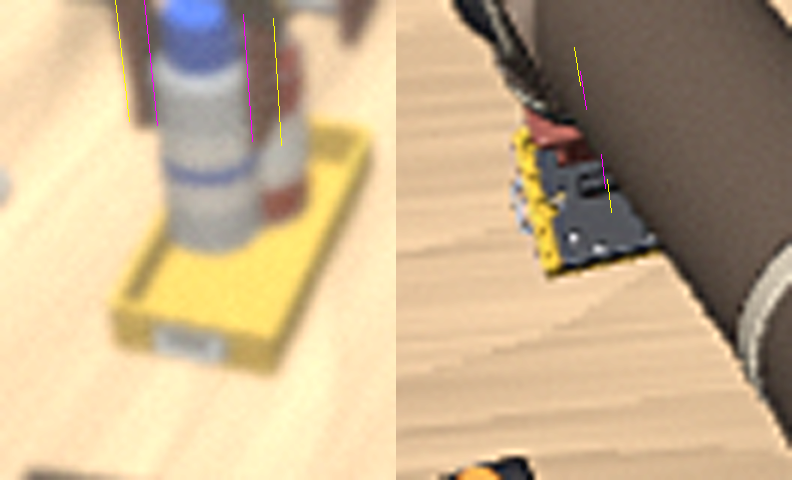

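>>> arm_command(
  commands=[
    {"offset": [0, 1, 12], "delta_rot": [0, 0, 0], "grip": 10},
    {"offset": [0, 1, 24], "delta_rot": [0, 0, 0], "grip": 10},
    {"offset": [0, 1, 34], "delta_rot": [0, 0, 0], "grip": 10},
    {"offset": [0, 1, 41], "delta_rot": [0, 0, 0], "grip": 10},
    {"offset": [0, 1, 44.5], "delta_rot": [0, 0, 0], "grip": 10},
    {"offset": [0, 1, 46], "delta_rot": [0, 0, 0], "grip": 10},
    {"offset": [0, 1, 46.5], "delta_rot": [0, 0, 0], "grip": 10},
    {"offset": [0, 1, 47], "delta_rot": [0, 0, 0], "grip": 10},
  ],
)

```text
time: 21.1
position: [0.6205, 0.0457, 0.042]
tcp_rot: [180.0, 0.0, 99.2]
force: [0.5, 0.2, -1.3]
finger_gap: 0.0446
```

>>> arm_command(
  commands=[
    {"offset": [0, 0, 0.2], "delta_rot": [0, 0, 0], "grip": 10},
    {"offset": [0, 0, 0.4], "delta_rot": [0, 0, 0], "grip": 10},
    {"offset": [0, 0, 0.6], "delta_rot": [0, 0, 0], "grip": 10},
    {"offset": [0, 0, 0.8], "delta_rot": [0, 0, 0], "grip": 10},
    {"offset": [0, 0, 1.0], "delta_rot": [0, 0, 0], "grip": 10},
    {"offset": [0, 0, 1.2], "delta_rot": [0, 0, 0], "grip": 10},
    {"offset": [0, 0, 1.4], "delta_rot": [0, 0, 0], "grip": 10},
    {"offset": [0, 0, 1.4], "delta_rot": [0, 0, 0], "grip": 10},
  ],
)

```text
time: 21.9
position: [0.6205, 0.0456, 0.0411]
tcp_rot: [180.0, 0.0, 99.2]
force: [-1.4, 0.5, 7.2]
finger_gap: 0.0445
```

Contact at the predicted height; release and rise.

>>> arm_command(
  commands=[
    {"offset": [0, 0, -0.4], "delta_rot": [0, 0, 0], "grip": 51},
    {"offset": [0, 0, -0.4], "delta_rot": [0, 0, 0], "grip": 53},
    {"offset": [0, 0, -0.4], "delta_rot": [0, 0, 0], "grip": 57},
    {"offset": [0, 0, -0.4], "delta_rot": [0, 0, 0], "grip": 62},
    {"offset": [0, 0, -0.4], "delta_rot": [0, 0, 0], "grip": 70},
    {"offset": [0, 0, -0.4], "delta_rot": [0, 0, 0], "grip": 80},
    {"offset": [0, 0, -0.4], "delta_rot": [0, 0, 0], "grip": 90},
    {"offset": [0, 0, -0.4], "delta_rot": [0, 0, 0], "grip": 100},
  ],
)

```text
time: 22.7
position: [0.6203, 0.0456, 0.0407]
tcp_rot: [180.0, 0.0, 99.2]
force: [0.8, -0.0, -0.4]
finger_gap: 0.0817
```

>>> arm_command(
  commands=[
    {"offset": [0, 0, -3], "delta_rot": [0, 0, 0], "grip": 100},
    {"offset": [0, 0, -12], "delta_rot": [0, 0, 0], "grip": 100},
    {"offset": [0, 0, -30], "delta_rot": [0, 0, 0], "grip": 100},
    {"offset": [0, 0, -55], "delta_rot": [0, 0, 0], "grip": 100},
    {"offset": [0, 0, -85], "delta_rot": [0, 0, 0], "grip": 100},
    {"offset": [0, 0, -110], "delta_rot": [0, 0, 0], "grip": 100},
    {"offset": [0, 0, -130], "delta_rot": [0, 0, 0], "grip": 100},
    {"offset": [0, 0, -135], "delta_rot": [0, 0, 0], "grip": 100},
  ],
)

```text
time: 23.5
position: [0.6216, 0.0461, 0.179]
tcp_rot: [179.7, 0.0, 99.2]
force: [0.2, 0.3, 0.0]
finger_gap: 0.0878
```

```bash
python3 -c "
from h import *
plan(.4517,-.140,.18,112); zoom('e5',.028,h=90)"
```

```text
offset mm [-156.5 -197.4   -1.9] rot [  0.26   0.05 -12.79]
 t 23.5 pos [0.6216 0.0461 0.179 ] rpy [1.7974e+02 2.0000e-02 9.9210e+01] F [0.16 0.26 0.01] gap 0.0878
```

View pics/e5.png

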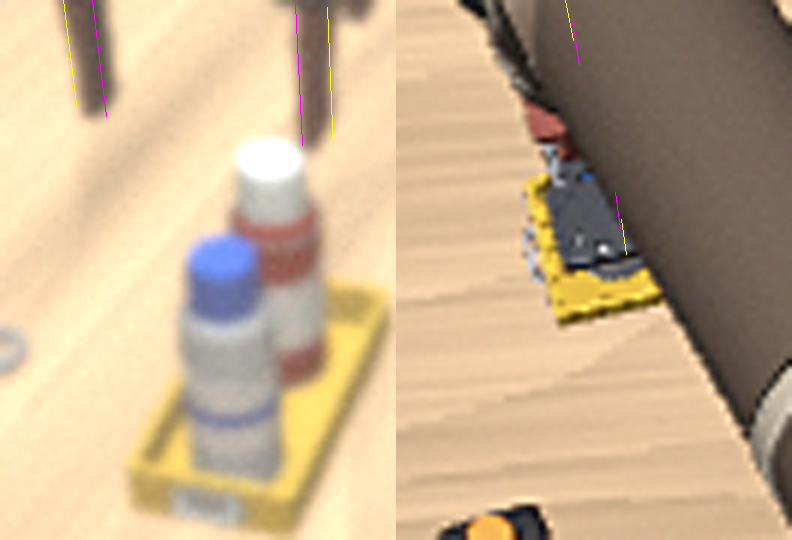

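>>> arm_command(
  commands=[
    {"offset": [-22, -28, 0], "delta_rot": [0, 0, -3], "grip": 100},
    {"offset": [-46, -58, 0], "delta_rot": [0, 0, -6], "grip": 100},
    {"offset": [-70, -88, 0], "delta_rot": [0, 0, -9], "grip": 100},
    {"offset": [-95, -120, 0], "delta_rot": [0, 0, -12.8], "grip": 100},
    {"offset": [-120, -151, 0], "delta_rot": [0, 0, -12.8], "grip": 100},
    {"offset": [-144, -182, 0], "delta_rot": [0, 0, -12.8], "grip": 100},
    {"offset": [-156.5, -197.5, 10], "delta_rot": [0, 0, -12.8], "grip": 100},
    {"offset": [-156.5, -197.5, 35], "delta_rot": [0, 0, -12.8], "grip": 100},
  ],
)

```text
time: 24.4
position: [0.4487, -0.1438, 0.1407]
tcp_rot: [-180.0, 0.1, 111.7]
force: [1.5, 0.2, -0.3]
finger_gap: 0.0878
```

>>> arm_command(
  commands=[
    {"offset": [0, 0, 20], "delta_rot": [0, 0, 0], "grip": 100},
    {"offset": [0, 0, 40], "delta_rot": [0, 0, 0], "grip": 100},
    {"offset": [0, 0, 50], "delta_rot": [0, 0, 0], "grip": 100},
    {"offset": [0, 0, 55], "delta_rot": [0, 0, 0], "grip": 100},
    {"offset": [0, 0, 55], "delta_rot": [0, 0, 0], "grip": 100},
    {"offset": [0, 0, 55], "delta_rot": [0, 0, 0], "grip": 100},
    {"offset": [0, 0, 55], "delta_rot": [0, 0, 0], "grip": 100},
    {"offset": [0, 0, 55], "delta_rot": [0, 0, 0], "grip": 100},
  ],
)

```text
time: 25.2
position: [0.4507, -0.1406, 0.0863]
tcp_rot: [180.0, 0.1, 112.0]
force: [0.2, -0.4, 0.7]
finger_gap: 0.0877
```

```bash
python3 -c "
from h import *
plan(.4517,-.140,.029,112); zoom('f1',.028,h=90)"
```

```text
offset mm [ 0.3  1.1 57.3] rot [ 0.04  0.05 -0.01]
 t 25.2 pos [ 0.4507 -0.1406  0.0863] rpy [1.7996e+02 5.0000e-02 1.1199e+02] F [ 0.21 -0.39  0.74] gap 0.0877
```

View pics/f1.png

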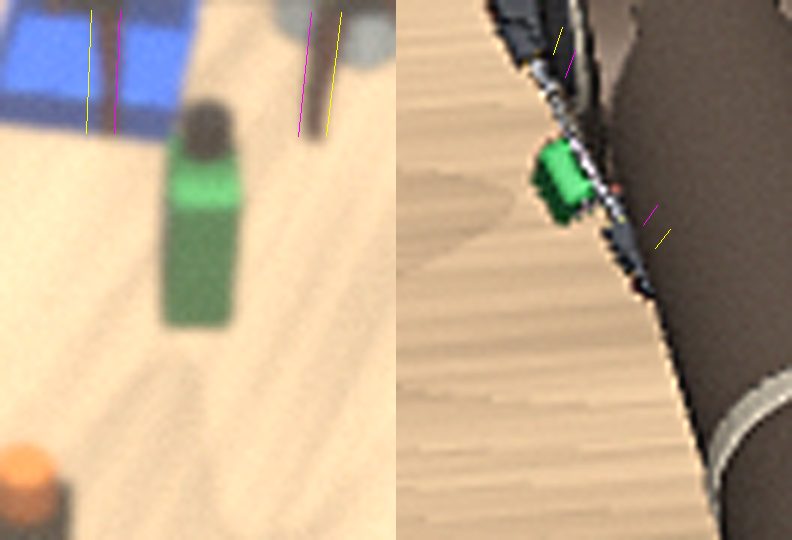

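>>> arm_command(
  commands=[
    {"offset": [0, 0.5, 10], "delta_rot": [0, 0, 0], "grip": 100},
    {"offset": [0, 0.5, 22], "delta_rot": [0, 0, 0], "grip": 100},
    {"offset": [0, 0.5, 34], "delta_rot": [0, 0, 0], "grip": 100},
    {"offset": [0, 0.5, 45], "delta_rot": [0, 0, 0], "grip": 100},
    {"offset": [0, 0.5, 52], "delta_rot": [0, 0, 0], "grip": 100},
    {"offset": [0, 0.5, 56], "delta_rot": [0, 0, 0], "grip": 100},
    {"offset": [0, 0.5, 56], "delta_rot": [0, 0, 0], "grip": 100},
    {"offset": [0, 0.5, 56], "delta_rot": [0, 0, 0], "grip": 100},
  ],
)

```text
time: 26.1
position: [0.4509, -0.1402, 0.0298]
tcp_rot: [180.0, 0.0, 112.0]
force: [0.4, 0.1, -0.1]
finger_gap: 0.0879
```

```bash
python3 -c "
from h import *
plan(.4517,-.140,.029,112); zoom('f2',.028,h=90)"
```

```text
offset mm [-0.1  0.8  0.8] rot [0.01 0.01 0.01]
 t 26.1 pos [ 0.4509 -0.1402  0.0298] rpy [1.7999e+02 1.0000e-02 1.1201e+02] F [ 0.39  0.05 -0.1 ] gap 0.0879
```

View pics/f2.png

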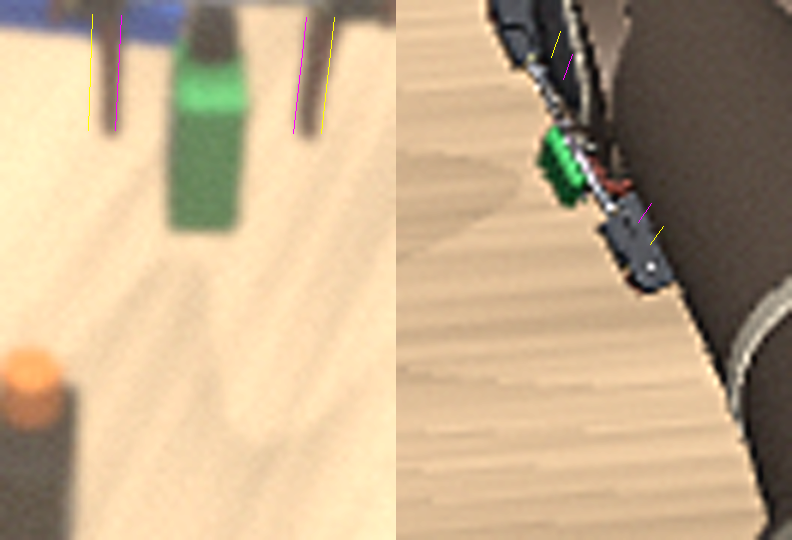

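>>> arm_command(
  commands=[
    {"offset": [0, 0, 0], "delta_rot": [0, 0, 0], "grip": 65},
    {"offset": [0, 0, 0], "delta_rot": [0, 0, 0], "grip": 55},
    {"offset": [0, 0, 0], "delta_rot": [0, 0, 0], "grip": 48},
    {"offset": [0, 0, 0], "delta_rot": [0, 0, 0], "grip": 44},
    {"offset": [0, 0, 0], "delta_rot": [0, 0, 0], "grip": 40},
    {"offset": [0, 0, 0], "delta_rot": [0, 0, 0], "grip": 36},
    {"offset": [0, 0, 0], "delta_rot": [0, 0, 0], "grip": 20},
    {"offset": [0, 0, 0], "delta_rot": [0, 0, 0], "grip": 5},
  ],
)

```text
time: 27.0
position: [0.4509, -0.1403, 0.0297]
tcp_rot: [180.0, 0.0, 112.0]
force: [0.4, 0.4, -0.5]
finger_gap: 0.0358
```

>>> arm_command(
  commands=[
    {"offset": [0, 0, 0], "delta_rot": [0, 0, 0], "grip": 5},
    {"offset": [0, 0, 0], "delta_rot": [0, 0, 0], "grip": 5},
    {"offset": [0, 0, 0], "delta_rot": [0, 0, 0], "grip": 5},
    {"offset": [0, 0, 0], "delta_rot": [0, 0, 0], "grip": 5},
    {"offset": [0, 0, 0], "delta_rot": [0, 0, 0], "grip": 5},
    {"offset": [0, 0, 0], "delta_rot": [0, 0, 0], "grip": 5},
    {"offset": [0, 0, 0], "delta_rot": [0, 0, 0], "grip": 5},
    {"offset": [0, 0, 0], "delta_rot": [0, 0, 0], "grip": 5},
  ],
)

```text
time: 27.8
position: [0.4508, -0.1403, 0.0297]
tcp_rot: [180.0, 0.0, 112.0]
force: [0.2, 0.4, 0.0]
finger_gap: 0.0356
```

>>> arm_command(
  commands=[
    {"offset": [0, 0, -3], "delta_rot": [0, 0, 0], "grip": 5},
    {"offset": [0, 0, -12], "delta_rot": [0, 0, 0], "grip": 5},
    {"offset": [0, 0, -30], "delta_rot": [0, 0, 0], "grip": 5},
    {"offset": [0, 0, -60], "delta_rot": [0, 0, 0], "grip": 5},
    {"offset": [0, 0, -95], "delta_rot": [0, 0, 0], "grip": 5},
    {"offset": [0, 0, -130], "delta_rot": [0, 0, 0], "grip": 5},
    {"offset": [0, 0, -150], "delta_rot": [0, 0, 0], "grip": 5},
    {"offset": [0, 0, -160], "delta_rot": [0, 0, 0], "grip": 5},
  ],
)

```text
time: 28.6
position: [0.4514, -0.1404, 0.1921]
tcp_rot: [179.9, 0.1, 112.0]
force: [-0.7, -0.3, -1.5]
finger_gap: 0.036
```

```bash
python3 -c "
from h import *
a=np.radians(12.4); c=np.array([.575,.2718]); u=np.array([-np.sin(a),np.cos(a)])
print('slots',c-.04*u,c+.04*u)
plan(*(c-.04*u),.19,102.4); zoom('f3',.028,h=90)"
```

```text
slots [0.58358941 0.23273311] [0.56641059 0.31086689]
offset mm [296.5 262.3   1.9] rot [0.13 0.13 9.6 ]
 t 28.6 pos [ 0.4514 -0.1404  0.1921] rpy [1.7989e+02 1.4000e-01 1.1200e+02] F [-0.72 -0.3  -1.52] gap 0.036
```

View pics/f3.png

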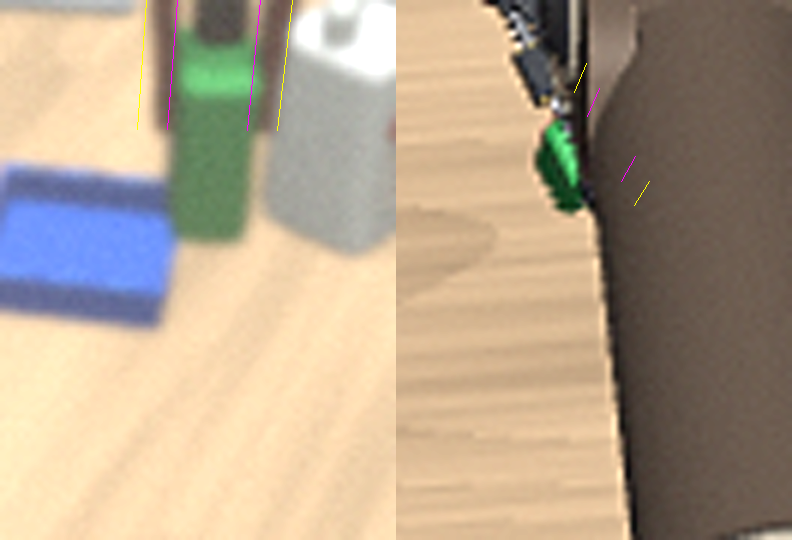

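>>> arm_command(
  commands=[
    {"offset": [14, 13, -3], "delta_rot": [0, 0, 1], "grip": 5},
    {"offset": [40, 36, -3], "delta_rot": [0, 0, 2], "grip": 5},
    {"offset": [70, 62, -3], "delta_rot": [0, 0, 4], "grip": 5},
    {"offset": [100, 89, -3], "delta_rot": [0, 0, 5], "grip": 5},
    {"offset": [130, 115, -3], "delta_rot": [0, 0, 6], "grip": 5},
    {"offset": [160, 142, -3], "delta_rot": [0, 0, 7], "grip": 5},
    {"offset": [190, 168, -3], "delta_rot": [0, 0, 8], "grip": 5},
    {"offset": [220, 195, -3], "delta_rot": [0, 0, 9.6], "grip": 5},
  ],
)

```text
time: 29.5
position: [0.5486, 0.1379, 0.1908]
tcp_rot: [-179.8, 0.0, 102.4]
force: [-0.5, -0.9, -1.6]
finger_gap: 0.0356
```

```bash
python3 -c "
from h import *
plan(.5836,.2327,.085,102.4)"
```

```text
offset mm [ 85.1  54.8 105.6] rot [-0.17  0.   -0.05]
 t 29.5 pos [0.5486 0.1379 0.1908] rpy [-179.83    0.    102.35] F [-0.46 -0.87 -1.6 ] gap 0.0356
```

>>> arm_command(
  commands=[
    {"offset": [25, 16, 0], "delta_rot": [0, 0, 0], "grip": 5},
    {"offset": [50, 32, 0], "delta_rot": [0, 0, 0], "grip": 5},
    {"offset": [72, 46, 5], "delta_rot": [0, 0, 0], "grip": 5},
    {"offset": [83, 53, 20], "delta_rot": [0, 0, 0], "grip": 5},
    {"offset": [83, 53, 50], "delta_rot": [0, 0, 0], "grip": 5},
    {"offset": [83, 53, 80], "delta_rot": [0, 0, 0], "grip": 5},
    {"offset": [83, 53, 100], "delta_rot": [0, 0, 0], "grip": 5},
    {"offset": [83, 53, 105], "delta_rot": [0, 0, 0], "grip": 5},
  ],
)

```text
time: 30.3
position: [0.5805, 0.2271, 0.0831]
tcp_rot: [-179.6, 0.1, 102.4]
force: [0.0, -0.0, -1.9]
finger_gap: 0.036
```

>>> arm_command(
  commands=[
    {"offset": [0, 0, 1], "delta_rot": [0, 0, 0], "grip": 5},
    {"offset": [0, 0, 1], "delta_rot": [0, 0, 0], "grip": 5},
    {"offset": [0, 0, 1], "delta_rot": [0, 0, 0], "grip": 5},
    {"offset": [0, 0, 1], "delta_rot": [0, 0, 0], "grip": 5},
    {"offset": [0, 0, 1], "delta_rot": [0, 0, 0], "grip": 5},
    {"offset": [0, 0, 1], "delta_rot": [0, 0, 0], "grip": 5},
    {"offset": [0, 0, 1], "delta_rot": [0, 0, 0], "grip": 5},
    {"offset": [0, 0, 1], "delta_rot": [0, 0, 0], "grip": 5},
  ],
)

```text
time: 31.1
position: [0.5831, 0.2292, 0.0867]
tcp_rot: [180.0, 0.0, 102.4]
force: [-0.4, 0.2, -1.4]
finger_gap: 0.0357
```

```bash
python3 -c "
from h import *
plan(.5836,.2327,.0337,102.4); zoom('f4',.028,h=90)"
```

```text
offset mm [ 3.3  1.3 53. ] rot [0. 0. 0.]
 t 31.1 pos [0.5831 0.2292 0.0867] rpy [180.    0.  102.4] F [-0.41  0.22 -1.43] gap 0.0357
```

View pics/f4.png

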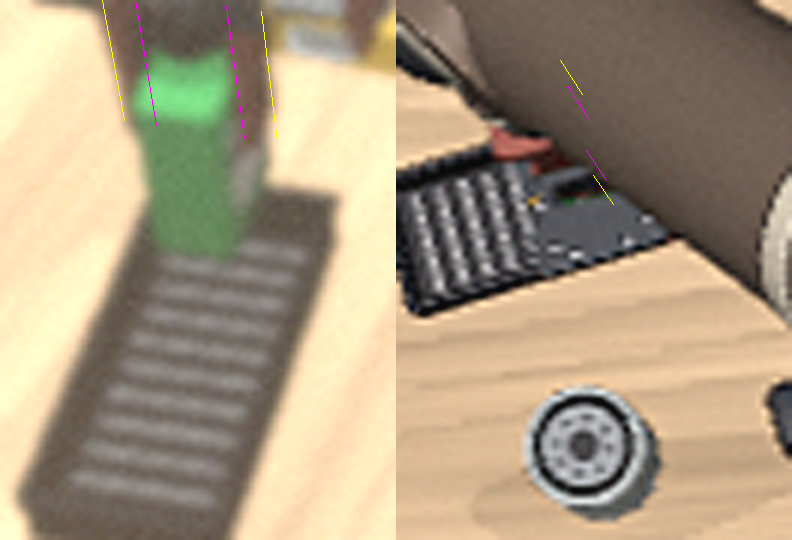

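>>> arm_command(
  commands=[
    {"offset": [2, 1, 10], "delta_rot": [0, 0, 0], "grip": 5},
    {"offset": [4, 1, 20], "delta_rot": [0, 0, 0], "grip": 5},
    {"offset": [4, 1, 32], "delta_rot": [0, 0, 0], "grip": 5},
    {"offset": [4, 1, 42], "delta_rot": [0, 0, 0], "grip": 5},
    {"offset": [4, 1, 48], "delta_rot": [0, 0, 0], "grip": 5},
    {"offset": [4, 1, 50.5], "delta_rot": [0, 0, 0], "grip": 5},
    {"offset": [4, 1, 51.5], "delta_rot": [0, 0, 0], "grip": 5},
    {"offset": [4, 1, 52], "delta_rot": [0, 0, 0], "grip": 5},
  ],
)

```text
time: 32.0
position: [0.5834, 0.2334, 0.0349]
tcp_rot: [180.0, -0.0, 102.4]
force: [0.8, -0.0, -1.5]
finger_gap: 0.0361
```

>>> arm_command(
  commands=[
    {"offset": [0, 0, 0.2], "delta_rot": [0, 0, 0], "grip": 5},
    {"offset": [0, 0, 0.4], "delta_rot": [0, 0, 0], "grip": 5},
    {"offset": [0, 0, 0.6], "delta_rot": [0, 0, 0], "grip": 5},
    {"offset": [0, 0, 0.8], "delta_rot": [0, 0, 0], "grip": 5},
    {"offset": [0, 0, 1.0], "delta_rot": [0, 0, 0], "grip": 5},
    {"offset": [0, 0, 1.2], "delta_rot": [0, 0, 0], "grip": 5},
    {"offset": [0, 0, 1.2], "delta_rot": [0, 0, 0], "grip": 5},
    {"offset": [0, 0, 1.2], "delta_rot": [0, 0, 0], "grip": 5},
  ],
)

```text
time: 32.8
position: [0.5833, 0.2333, 0.0338]
tcp_rot: [180.0, 0.0, 102.4]
force: [-0.8, -1.0, 2.6]
finger_gap: 0.0357
```

```bash
python3 -c "
from h import *
plan(.5836,.2327,.0337,102.4)"
```

```text
offset mm [-0.6  0.2  0.1] rot [ 0.01  0.01 -0.  ]
 t 32.8 pos [0.5833 0.2333 0.0338] rpy [1.7999e+02 1.0000e-02 1.0240e+02] F [-0.83 -1.01  2.59] gap 0.0357
```

Contact at the expected height (0.0338). Release.

>>> arm_command(
  commands=[
    {"offset": [0, 0, 0], "delta_rot": [0, 0, 0], "grip": 41},
    {"offset": [0, 0, 0], "delta_rot": [0, 0, 0], "grip": 43},
    {"offset": [0, 0, 0], "delta_rot": [0, 0, 0], "grip": 47},
    {"offset": [0, 0, 0], "delta_rot": [0, 0, 0], "grip": 53},
    {"offset": [0, 0, 0], "delta_rot": [0, 0, 0], "grip": 60},
    {"offset": [0, 0, 0], "delta_rot": [0, 0, 0], "grip": 70},
    {"offset": [0, 0, 0], "delta_rot": [0, 0, 0], "grip": 80},
    {"offset": [0, 0, 0], "delta_rot": [0, 0, 0], "grip": 80},
  ],
)

```text
time: 33.6
position: [0.5832, 0.2333, 0.0335]
tcp_rot: [180.0, 0.0, 102.4]
force: [0.4, 0.5, 0.3]
finger_gap: 0.0693
```

>>> arm_command(
  commands=[
    {"offset": [0, 0, -3], "delta_rot": [0, 0, 0], "grip": 80},
    {"offset": [0, 0, -12], "delta_rot": [0, 0, 0], "grip": 80},
    {"offset": [0, 0, -30], "delta_rot": [0, 0, 0], "grip": 80},
    {"offset": [0, 0, -55], "delta_rot": [0, 0, 0], "grip": 80},
    {"offset": [0, 0, -85], "delta_rot": [0, 0, 0], "grip": 100},
    {"offset": [0, 0, -110], "delta_rot": [0, 0, 0], "grip": 100},
    {"offset": [0, 0, -130], "delta_rot": [0, 0, 0], "grip": 100},
    {"offset": [0, 0, -135], "delta_rot": [0, 0, 0], "grip": 100},
  ],
)

```text
time: 34.4
position: [0.5843, 0.2342, 0.1718]
tcp_rot: [179.7, -0.0, 102.4]
force: [0.6, -0.2, -0.5]
finger_gap: 0.0883
```

```bash
python3 -c "
from h import *
plan(.4395,.119,.165,105.5); zoom('f5',.028,h=90)"
```

```text
offset mm [ -81.4 -166.2    6. ] rot [ 0.26 -0.04 -3.1 ]
 t 34.4 pos [0.5843 0.2342 0.1718] rpy [ 1.7974e+02 -4.0000e-02  1.0240e+02] F [ 0.61 -0.18 -0.53] gap 0.0883
```

View pics/f5.png

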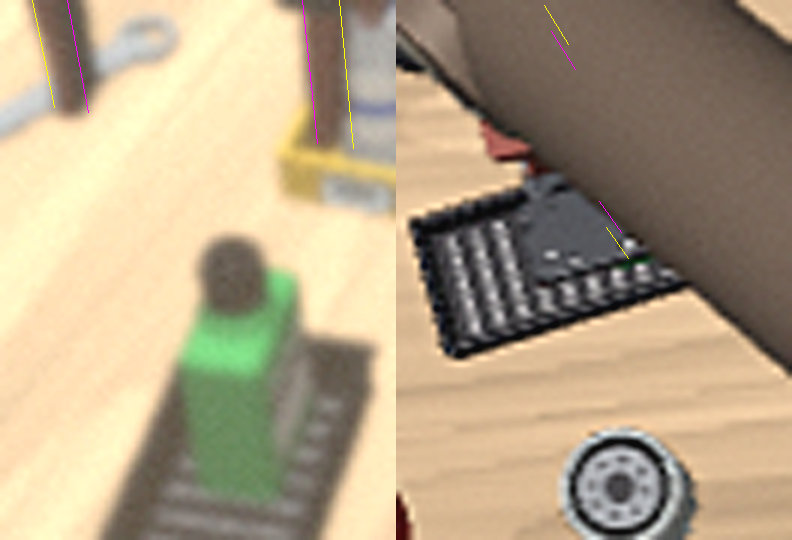

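>>> arm_command(
  commands=[
    {"offset": [-14, -28, 0], "delta_rot": [0, 0, -1], "grip": 100},
    {"offset": [-30, -60, 0], "delta_rot": [0, 0, -3], "grip": 100},
    {"offset": [-48, -97, 0], "delta_rot": [0, 0, -3.1], "grip": 100},
    {"offset": [-66, -134, 0], "delta_rot": [0, 0, -3.1], "grip": 100},
    {"offset": [-80, -163, 5], "delta_rot": [0, 0, -3.1], "grip": 100},
    {"offset": [-80.5, -164.5, 30], "delta_rot": [0, 0, -3.1], "grip": 100},
    {"offset": [-80.5, -164.5, 60], "delta_rot": [0, 0, -3.1], "grip": 100},
    {"offset": [-80.5, -164.5, 80], "delta_rot": [0, 0, -3.1], "grip": 100},
  ],
)

```text
time: 35.3
position: [0.4384, 0.1183, 0.0862]
tcp_rot: [-179.9, 0.0, 105.5]
force: [0.2, -0.6, 0.4]
finger_gap: 0.0878
```

>>> arm_command(
  commands=[
    {"offset": [0, 0, 2], "delta_rot": [0, 0, 0], "grip": 100},
    {"offset": [0, 0, 2], "delta_rot": [0, 0, 0], "grip": 100},
    {"offset": [0, 0, 2], "delta_rot": [0, 0, 0], "grip": 100},
    {"offset": [0, 0, 2], "delta_rot": [0, 0, 0], "grip": 100},
    {"offset": [0, 0, 2], "delta_rot": [0, 0, 0], "grip": 100},
    {"offset": [0, 0, 2], "delta_rot": [0, 0, 0], "grip": 100},
    {"offset": [0, 0, 2], "delta_rot": [0, 0, 0], "grip": 100},
    {"offset": [0, 0, 2], "delta_rot": [0, 0, 0], "grip": 100},
  ],
)

```text
time: 36.1
position: [0.4399, 0.1194, 0.0866]
tcp_rot: [180.0, 0.0, 105.5]
force: [0.4, -0.6, 0.8]
finger_gap: 0.0882
```

```bash
python3 -c "
from h import *
plan(.4395,.119,.0295,105.5); zoom('g1',.028,h=90)"
```

```text
offset mm [-0.2 -0.5 57.1] rot [ 0.01  0.01 -0.  ]
 t 36.1 pos [0.4399 0.1194 0.0866] rpy [1.7999e+02 1.0000e-02 1.0550e+02] F [ 0.43 -0.63  0.79] gap 0.0882
```

View pics/g1.png

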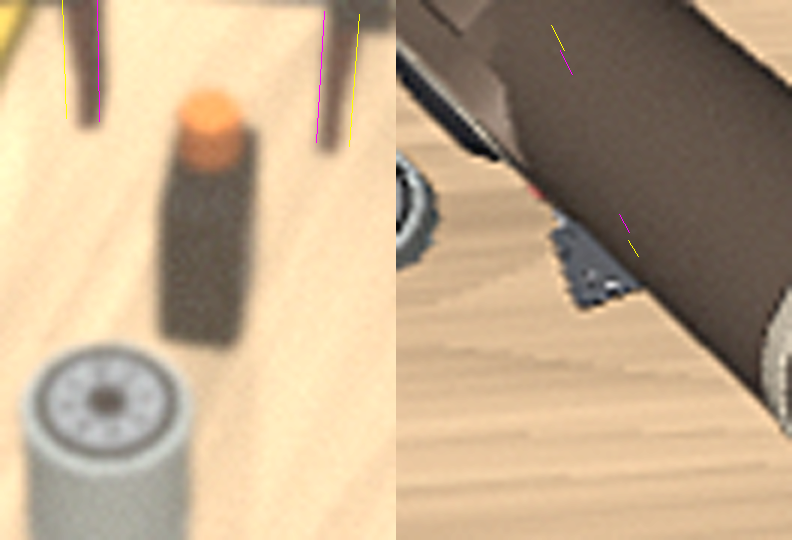

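Aligned; fingers straddle the black bottle (tips at about (90,125) and (328,150), cap at (210,110)).

>>> arm_command(
  commands=[
    {"offset": [0, 0, 10], "delta_rot": [0, 0, 0], "grip": 100},
    {"offset": [0, 0, 22], "delta_rot": [0, 0, 0], "grip": 100},
    {"offset": [0, 0, 34], "delta_rot": [0, 0, 0], "grip": 100},
    {"offset": [0, 0, 45], "delta_rot": [0, 0, 0], "grip": 100},
    {"offset": [0, 0, 52], "delta_rot": [0, 0, 0], "grip": 100},
    {"offset": [0, 0, 56], "delta_rot": [0, 0, 0], "grip": 100},
    {"offset": [0, 0, 56], "delta_rot": [0, 0, 0], "grip": 100},
    {"offset": [0, 0, 56], "delta_rot": [0, 0, 0], "grip": 100},
  ],
)

```text
time: 37.0
position: [0.44, 0.1195, 0.0306]
tcp_rot: [180.0, -0.0, 105.5]
force: [-0.7, -0.5, 0.7]
finger_gap: 0.0879
```

```bash
python3 -c "
from h import *
plan(.4395,.119,.0295,105.5); zoom('g2',.028,h=90)"
```

```text
offset mm [-0.4 -0.6  1.1] rot [ 0.01 -0.    0.01]
 t 37.0 pos [0.44   0.1195 0.0306] rpy [179.99  -0.   105.51] F [-0.65 -0.54  0.73] gap 0.0879
```

View pics/g2.png

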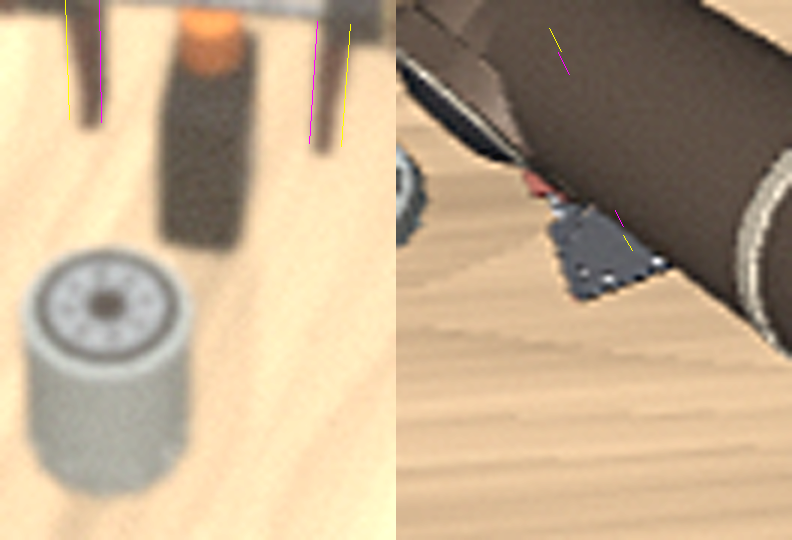

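>>> arm_command(
  commands=[
    {"offset": [0, 0, 0.5], "delta_rot": [0, 0, 0], "grip": 65},
    {"offset": [0, 0, 0.5], "delta_rot": [0, 0, 0], "grip": 55},
    {"offset": [0, 0, 0.5], "delta_rot": [0, 0, 0], "grip": 48},
    {"offset": [0, 0, 0.5], "delta_rot": [0, 0, 0], "grip": 44},
    {"offset": [0, 0, 0.5], "delta_rot": [0, 0, 0], "grip": 40},
    {"offset": [0, 0, 0.5], "delta_rot": [0, 0, 0], "grip": 36},
    {"offset": [0, 0, 0.5], "delta_rot": [0, 0, 0], "grip": 20},
    {"offset": [0, 0, 0.5], "delta_rot": [0, 0, 0], "grip": 5},
  ],
)

```text
time: 37.9
position: [0.4398, 0.1194, 0.0299]
tcp_rot: [180.0, -0.0, 105.5]
force: [0.0, 0.3, -0.8]
finger_gap: 0.0367
```

>>> arm_command(
  commands=[
    {"offset": [0, 0, 0], "delta_rot": [0, 0, 0], "grip": 5},
    {"offset": [0, 0, 0], "delta_rot": [0, 0, 0], "grip": 5},
    {"offset": [0, 0, 0], "delta_rot": [0, 0, 0], "grip": 5},
    {"offset": [0, 0, 0], "delta_rot": [0, 0, 0], "grip": 5},
    {"offset": [0, 0, 0], "delta_rot": [0, 0, 0], "grip": 5},
    {"offset": [0, 0, 0], "delta_rot": [0, 0, 0], "grip": 5},
    {"offset": [0, 0, 0], "delta_rot": [0, 0, 0], "grip": 5},
    {"offset": [0, 0, 0], "delta_rot": [0, 0, 0], "grip": 5},
  ],
)

```text
time: 38.7
position: [0.4398, 0.1194, 0.03]
tcp_rot: [180.0, -0.0, 105.5]
force: [-0.5, -0.1, -0.9]
finger_gap: 0.0364
```

>>> arm_command(
  commands=[
    {"offset": [0, 0, -3], "delta_rot": [0, 0, 0], "grip": 5},
    {"offset": [0, 0, -12], "delta_rot": [0, 0, 0], "grip": 5},
    {"offset": [0, 0, -30], "delta_rot": [0, 0, 0], "grip": 5},
    {"offset": [0, 0, -60], "delta_rot": [0, 0, 0], "grip": 5},
    {"offset": [0, 0, -95], "delta_rot": [0, 0, 0], "grip": 5},
    {"offset": [0, 0, -130], "delta_rot": [0, 0, 0], "grip": 5},
    {"offset": [0, 0, -150], "delta_rot": [0, 0, 0], "grip": 5},
    {"offset": [0, 0, -160], "delta_rot": [0, 0, 0], "grip": 5},
  ],
)

```text
time: 39.5
position: [0.4405, 0.1197, 0.1924]
tcp_rot: [179.8, 0.0, 105.5]
force: [0.3, -0.2, -1.6]
finger_gap: 0.0362
```

```bash
python3 -c "
from h import *
plan(.5664,.3112,.085,102.4); zoom('g3',.028,h=90)"
```

```text
offset mm [151.  172.2 107.8] rot [0.18 0.04 3.1 ]
 t 39.5 pos [0.4405 0.1197 0.1924] rpy [1.7982e+02 5.0000e-02 1.0550e+02] F [ 0.33 -0.2  -1.6 ] gap 0.0362
```

View pics/g3.png

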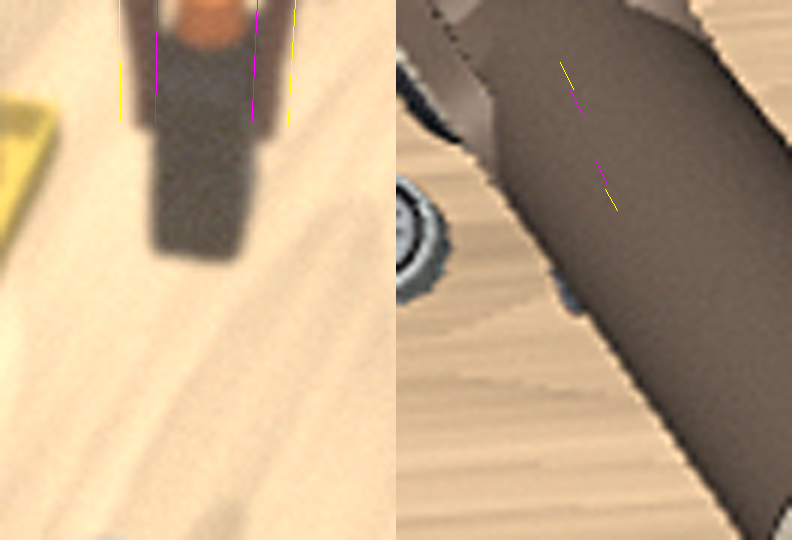

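>>> arm_command(
  commands=[
    {"offset": [12, 14, 0], "delta_rot": [0, 0, 1], "grip": 5},
    {"offset": [35, 40, 0], "delta_rot": [0, 0, 2], "grip": 5},
    {"offset": [60, 68, 0], "delta_rot": [0, 0, 3], "grip": 5},
    {"offset": [86, 98, 0], "delta_rot": [0, 0, 3.1], "grip": 5},
    {"offset": [112, 128, 0], "delta_rot": [0, 0, 3.1], "grip": 5},
    {"offset": [134, 153, 0], "delta_rot": [0, 0, 3.1], "grip": 5},
    {"offset": [147, 168, 0], "delta_rot": [0, 0, 3.1], "grip": 5},
    {"offset": [151, 172, 10], "delta_rot": [0, 0, 3.1], "grip": 5},
  ],
)

```text
time: 40.4
position: [0.5652, 0.3134, 0.1783]
tcp_rot: [-179.9, -0.1, 102.5]
force: [-0.1, 0.1, -1.3]
finger_gap: 0.0364
```

>>> arm_command(
  commands=[
    {"offset": [0, 0, 20], "delta_rot": [0, 0, 0], "grip": 5},
    {"offset": [0, 0, 45], "delta_rot": [0, 0, 0], "grip": 5},
    {"offset": [0, 0, 70], "delta_rot": [0, 0, 0], "grip": 5},
    {"offset": [0, 0, 85], "delta_rot": [0, 0, 0], "grip": 5},
    {"offset": [0, 0, 95], "delta_rot": [0, 0, 0], "grip": 5},
    {"offset": [0, 0, 95], "delta_rot": [0, 0, 0], "grip": 5},
    {"offset": [0, 0, 95], "delta_rot": [0, 0, 0], "grip": 5},
    {"offset": [0, 0, 95], "delta_rot": [0, 0, 0], "grip": 5},
  ],
)

```text
time: 41.2
position: [0.5658, 0.3113, 0.0862]
tcp_rot: [179.9, -0.0, 102.4]
force: [-0.0, 0.1, -1.4]
finger_gap: 0.0363
```

```bash
python3 -c "
from h import *
plan(.5664,.3112,.034,102.4); zoom('g4',.028,h=90)"
```

```text
offset mm [-0.3  0.5 52.2] rot [ 0.1  -0.03 -0.  ]
 t 41.2 pos [0.5658 0.3113 0.0862] rpy [ 1.799e+02 -3.000e-02  1.024e+02] F [-0.01  0.15 -1.42] gap 0.0363
```

View pics/g4.png

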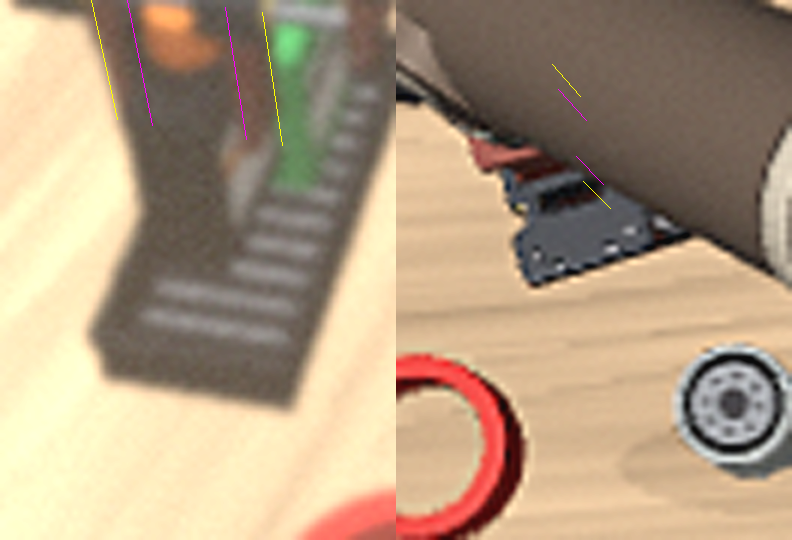

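```bash
python3 -c "
from h import *
p=bot.sense()['position']
TR=[P@np.eye(3) for P in DRI]
vis=[]
im=cv2.imread('pics/raw_side_g4.png')
def dr(c,parts,x,y,z,yaw,col,l,t,k):
    a=np.radians(yaw); Rz=np.array([[np.cos(a),-np.sin(a),0],[np.sin(a),np.cos(a),0],[0,0,1]])
    for P in parts:
        q=proj('side',P@Rz.T+[x,y,z]); cv2.polylines(c,[np.int32(cv2.convexHull(np.float32((q-[l,t]+.5)*k)))],True,col,1)
l,t,k=200,190,6
c=cv2.resize(im[t:t+95,l:l+130],None,fx=k,fy=k,interpolation=cv2.INTER_CUBIC); c=cv2.convertScaleAbs(c,alpha=2,beta=10)
dr(c,BOT,p[0],p[1],p[2]-.030,12.4,(255,0,255),l,t,k)
dr(c,BOT[:1],p[0],p[1],.004,12.4,(0,255,255),l,t,k)
dr(c,DRI,.575,.2718,0,12.4,(0,255,0),l,t,k)
dr(c,[box(.068,.162,.004,.0041)],.575,.2718,0,12.4,(255,255,0),l,t,k)
dr(c,BOT,.5833,.2333,.004,12.4,(255,0,255),l,t,k)
cv2.imwrite('pics/g5.png',c)"
```

```text
(no output)
```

View pics/g5.png

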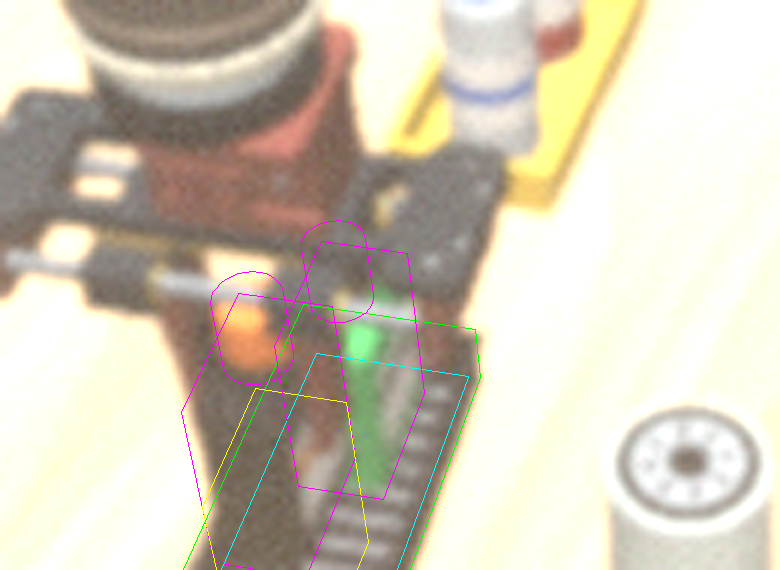

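```bash
python3 -c "
from h import *
p=bot.sense()['position']
im=cv2.imread('pics/raw_side_g4.png')
def dr(c,parts,x,y,z,yaw,col,l,t,k):
    a=np.radians(yaw); Rz=np.array([[np.cos(a),-np.sin(a),0],[np.sin(a),np.cos(a),0],[0,0,1]])
    for P in parts:
        q=proj('side',P@Rz.T+[x,y,z]); cv2.polylines(c,[np.int32(cv2.convexHull(np.float32((q-[l,t]+.5)*k)))],True,col,1)
l,t,k=210,225,6
c=cv2.resize(im[t:t+95,l:l+90],None,fx=k,fy=k,interpolation=cv2.INTER_CUBIC); c=cv2.convertScaleAbs(c,alpha=2.5,beta=10)
dr(c,BOT,p[0],p[1],p[2]-.030,12.4,(255,0,255),l,t,k)
dr(c,[box(.036,.058,0,.001)],p[0],p[1],.004,12.4,(0,255,255),l,t,k)
dr(c,DRI,.575,.2718,0,12.4,(0,255,0),l,t,k)
dr(c,[box(.068,.162,.004,.0041)],.575,.2718,0,12.4,(255,255,0),l,t,k)
dr(c,[box(.036,.058,0,.001)],.5833,.2333,.004,12.4,(255,0,255),l,t,k)
cv2.imwrite('pics/g6.png',c)"
```

```text
(no output)
```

View pics/g6.png

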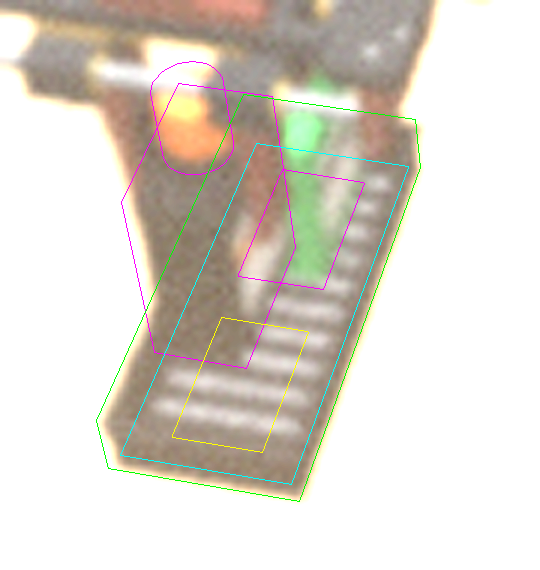

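>>> arm_command(
  commands=[
    {"offset": [0, 0, 10], "delta_rot": [0, 0, 0], "grip": 5},
    {"offset": [0, 0, 20], "delta_rot": [0, 0, 0], "grip": 5},
    {"offset": [0, 0, 32], "delta_rot": [0, 0, 0], "grip": 5},
    {"offset": [0, 0, 42], "delta_rot": [0, 0, 0], "grip": 5},
    {"offset": [0, 0, 47.5], "delta_rot": [0, 0, 0], "grip": 5},
    {"offset": [0, 0, 49.5], "delta_rot": [0, 0, 0], "grip": 5},
    {"offset": [0, 0, 50.5], "delta_rot": [0, 0, 0], "grip": 5},
    {"offset": [0, 0, 51], "delta_rot": [0, 0, 0], "grip": 5},
  ],
)

```text
time: 42.1
position: [0.5654, 0.3111, 0.0342]
tcp_rot: [180.0, -0.0, 102.4]
force: [0.3, -0.3, -1.4]
finger_gap: 0.036
```

>>> arm_command(
  commands=[
    {"offset": [0, 0, 0.2], "delta_rot": [0, 0, 0], "grip": 5},
    {"offset": [0, 0, 0.4], "delta_rot": [0, 0, 0], "grip": 5},
    {"offset": [0, 0, 0.6], "delta_rot": [0, 0, 0], "grip": 5},
    {"offset": [0, 0, 0.8], "delta_rot": [0, 0, 0], "grip": 5},
    {"offset": [0, 0, 1.0], "delta_rot": [0, 0, 0], "grip": 5},
    {"offset": [0, 0, 1.2], "delta_rot": [0, 0, 0], "grip": 5},
    {"offset": [0, 0, 1.2], "delta_rot": [0, 0, 0], "grip": 5},
    {"offset": [0, 0, 1.2], "delta_rot": [0, 0, 0], "grip": 5},
  ],
)

```text
time: 42.9
position: [0.5656, 0.311, 0.034]
tcp_rot: [179.9, 0.0, 102.4]
force: [-1.4, -1.2, 7.5]
finger_gap: 0.0366
```

```bash
python3 -c "
from h import *
plan(.5664,.3112,.034,102.4)"
```

```text
offset mm [-0.   0.8 -0. ] rot [ 0.06  0.01 -0.01]
 t 42.9 pos [0.5656 0.311  0.034 ] rpy [1.7994e+02 1.0000e-02 1.0239e+02] F [-1.44 -1.23  7.54] gap 0.0366
```

>>> arm_command(
  commands=[
    {"offset": [0, 0, -0.6], "delta_rot": [0, 0, 0], "grip": 41},
    {"offset": [0, 0, -0.6], "delta_rot": [0, 0, 0], "grip": 43},
    {"offset": [0, 0, -0.6], "delta_rot": [0, 0, 0], "grip": 47},
    {"offset": [0, 0, -0.6], "delta_rot": [0, 0, 0], "grip": 53},
    {"offset": [0, 0, -0.6], "delta_rot": [0, 0, 0], "grip": 60},
    {"offset": [0, 0, -0.6], "delta_rot": [0, 0, 0], "grip": 70},
    {"offset": [0, 0, -0.6], "delta_rot": [0, 0, 0], "grip": 80},
    {"offset": [0, 0, -0.6], "delta_rot": [0, 0, 0], "grip": 80},
  ],
)

```text
time: 43.7
position: [0.5652, 0.3109, 0.0333]
tcp_rot: [-180.0, -0.0, 102.4]
force: [-0.4, 0.2, -0.7]
finger_gap: 0.0695
```

>>> arm_command(
  commands=[
    {"offset": [0, 0, -3], "delta_rot": [0, 0, 0], "grip": 80},
    {"offset": [0, 0, -12], "delta_rot": [0, 0, 0], "grip": 80},
    {"offset": [0, 0, -30], "delta_rot": [0, 0, 0], "grip": 80},
    {"offset": [0, 0, -55], "delta_rot": [0, 0, 0], "grip": 80},
    {"offset": [0, 0, -85], "delta_rot": [0, 0, 0], "grip": 100},
    {"offset": [0, 0, -110], "delta_rot": [0, 0, 0], "grip": 100},
    {"offset": [0, 0, -130], "delta_rot": [0, 0, 0], "grip": 100},
    {"offset": [0, 0, -135], "delta_rot": [0, 0, 0], "grip": 100},
  ],
)

```text
time: 44.5
position: [0.5663, 0.312, 0.1726]
tcp_rot: [179.7, -0.1, 102.4]
force: [-0.4, -0.0, 0.2]
finger_gap: 0.0877
```

```bash
python3 -c "
from h import *
plan(.428,.249,.165,102.1); zoom('g7',.028,h=90)"
```

```text
offset mm [ -31.9 -148.7    6.8] rot [ 0.3  -0.09  0.31]
 t 44.5 pos [0.5663 0.312  0.1726] rpy [ 1.7970e+02 -9.0000e-02  1.0241e+02] F [-0.44 -0.01  0.21] gap 0.0877
```

View pics/g7.png

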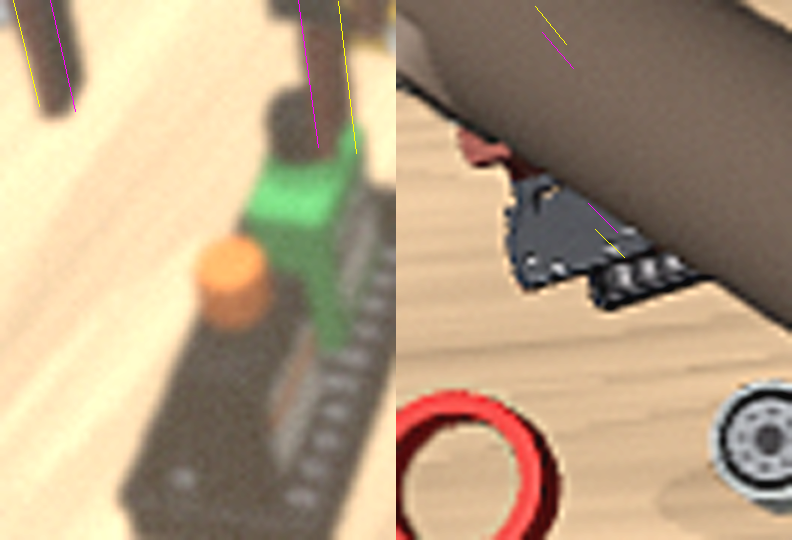

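>>> arm_command(
  commands=[
    {"offset": [-6, -28, 0], "delta_rot": [0, 0, 5], "grip": 100},
    {"offset": [-13, -60, 0], "delta_rot": [0, 0, 11], "grip": 100},
    {"offset": [-21, -96, 0], "delta_rot": [0, 0, 17], "grip": 100},
    {"offset": [-28, -128, 0], "delta_rot": [0, 0, 23], "grip": 100},
    {"offset": [-31, -146, 10], "delta_rot": [0, 0, 28], "grip": 100},
    {"offset": [-31, -147.5, 30], "delta_rot": [0, 0, 32.4], "grip": 100},
    {"offset": [-31, -147.5, 55], "delta_rot": [0, 0, 32.4], "grip": 100},
    {"offset": [-31, -147.5, 75], "delta_rot": [0, 0, 32.4], "grip": 100},
  ],
  newtons=25,
)

```text
time: 45.4
position: [0.4269, 0.248, 0.0917]
tcp_rot: [-180.0, 0.1, 70.0]
force: [-0.4, -0.1, 0.2]
finger_gap: 0.0876
```

>>> arm_command(
  commands=[
    {"offset": [0, 0, 10], "delta_rot": [0, 0, 0], "grip": 100},
    {"offset": [0, 0, 15], "delta_rot": [0, 0, 0], "grip": 100},
    {"offset": [0, 0, 15], "delta_rot": [0, 0, 0], "grip": 100},
    {"offset": [0, 0, 15], "delta_rot": [0, 0, 0], "grip": 100},
    {"offset": [0, 0, 15], "delta_rot": [0, 0, 0], "grip": 100},
    {"offset": [0, 0, 15], "delta_rot": [0, 0, 0], "grip": 100},
    {"offset": [0, 0, 15], "delta_rot": [0, 0, 0], "grip": 100},
    {"offset": [0, 0, 15], "delta_rot": [0, 0, 0], "grip": 100},
  ],
)

```text
time: 46.2
position: [0.4279, 0.2489, 0.0786]
tcp_rot: [180.0, -0.0, 70.0]
force: [0.3, -0.2, 0.3]
finger_gap: 0.0879
```

```bash
python3 -c "
from h import *
plan(.428,.249,.022,70); zoom('h1',.028,h=90)
o=nets.outline_of('side','filter_center'); print([(p['box'],round(p['p'],2)) for p in o[:2]])
"
```

```text
offset mm [ 0.1 -0.  56.6] rot [ 0.02 -0.01 -0.01]
 t 46.2 pos [0.4279 0.2489 0.0786] rpy [ 1.7998e+02 -1.0000e-02  6.9990e+01] F [ 0.34 -0.23  0.33] gap 0.0879
[([298.4, 255.7, 27.1, 45.7], 0.93)]
```

View pics/h1.png

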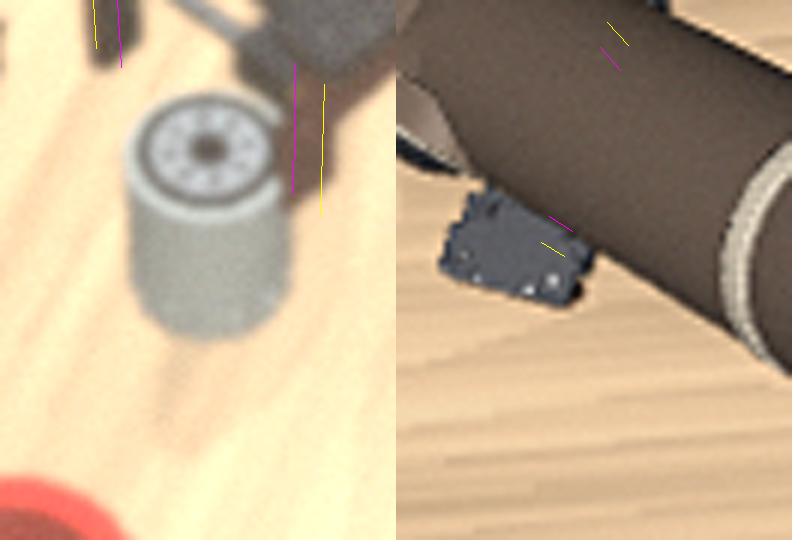

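>>> arm_command(
  commands=[
    {"offset": [0, 0, 5], "delta_rot": [0, 0, 0], "grip": 100},
    {"offset": [0, 0, 10], "delta_rot": [0, 0, 0], "grip": 100},
    {"offset": [0, 0, 14], "delta_rot": [0, 0, 0], "grip": 100},
    {"offset": [0, 0, 18], "delta_rot": [0, 0, 0], "grip": 100},
    {"offset": [0, 0, 21], "delta_rot": [0, 0, 0], "grip": 100},
    {"offset": [0, 0, 24], "delta_rot": [0, 0, 0], "grip": 100},
    {"offset": [0, 0, 25], "delta_rot": [0, 0, 0], "grip": 100},
    {"offset": [0, 0, 25], "delta_rot": [0, 0, 0], "grip": 100},
  ],
)

```text
time: 47.15
position: [0.4277, 0.2489, 0.0532]
tcp_rot: [-180.0, 0.0, 70.0]
force: [0.0, -0.1, -0.4]
finger_gap: 0.0881
```

```bash
python3 -c "
from h import *
plan(.428,.249,.022,70); zoom('h2',.028,h=90)
"
```

```text
offset mm [ 0.2  0.2 31.2] rot [-0.01  0.01  0.  ]
 t 47.15 pos [0.4277 0.2489 0.0532] rpy [-1.7999e+02  1.0000e-02  7.0000e+01] F [ 0.04 -0.1  -0.42] gap 0.0881
```

View pics/h2.png

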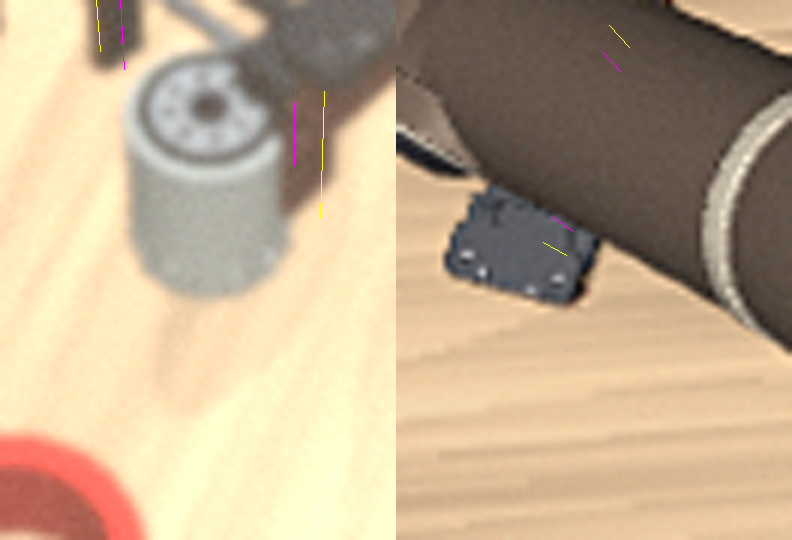

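Fingers pass the sides with no force; go on down and close.

>>> arm_command(
  commands=[
    {"offset": [0, 0, 6], "delta_rot": [0, 0, 0], "grip": 100},
    {"offset": [0, 0, 12], "delta_rot": [0, 0, 0], "grip": 100},
    {"offset": [0, 0, 18], "delta_rot": [0, 0, 0], "grip": 100},
    {"offset": [0, 0, 24], "delta_rot": [0, 0, 0], "grip": 100},
    {"offset": [0, 0, 29], "delta_rot": [0, 0, 0], "grip": 100},
    {"offset": [0, 0, 31], "delta_rot": [0, 0, 0], "grip": 100},
    {"offset": [0, 0, 31], "delta_rot": [0, 0, 0], "grip": 92},
    {"offset": [0, 0, 31], "delta_rot": [0, 0, 0], "grip": 84},
  ],
)

```text
time: 48.05
position: [0.4279, 0.249, 0.0224]
tcp_rot: [180.0, -0.0, 70.0]
force: [0.1, -0.0, 0.6]
finger_gap: 0.0767
```

>>> arm_command(
  commands=[
    {"offset": [0, 0, 0], "delta_rot": [0, 0, 0], "grip": 78},
    {"offset": [0, 0, 0], "delta_rot": [0, 0, 0], "grip": 74},
    {"offset": [0, 0, 0], "delta_rot": [0, 0, 0], "grip": 70},
    {"offset": [0, 0, 0], "delta_rot": [0, 0, 0], "grip": 60},
    {"offset": [0, 0, 0], "delta_rot": [0, 0, 0], "grip": 40},
    {"offset": [0, 0, 0], "delta_rot": [0, 0, 0], "grip": 30},
    {"offset": [0, 0, 0], "delta_rot": [0, 0, 0], "grip": 30},
    {"offset": [0, 0, 0], "delta_rot": [0, 0, 0], "grip": 30},
  ],
)

```text
time: 48.85
position: [0.4282, 0.2489, 0.0226]
tcp_rot: [180.0, -0.0, 70.0]
force: [2.1, -1.3, 5.3]
finger_gap: 0.0635
```

>>> arm_command(
  commands=[
    {"offset": [0, 0, -3], "delta_rot": [0, 0, 0], "grip": 30},
    {"offset": [0, 0, -12], "delta_rot": [0, 0, 0], "grip": 30},
    {"offset": [0, 0, -30], "delta_rot": [0, 0, 0], "grip": 30},
    {"offset": [0, 0, -60], "delta_rot": [0, 0, 0], "grip": 30},
    {"offset": [0, 0, -95], "delta_rot": [0, 0, 0], "grip": 30},
    {"offset": [0, 0, -130], "delta_rot": [0, 0, 0], "grip": 30},
    {"offset": [0, 0, -150], "delta_rot": [0, 0, 0], "grip": 30},
    {"offset": [0, 0, -160], "delta_rot": [0, 0, 0], "grip": 30},
  ],
)

```text
time: 49.65
position: [0.4279, 0.2494, 0.1845]
tcp_rot: [179.9, -0.1, 70.0]
force: [0.3, -0.3, -2.8]
finger_gap: 0.0633
```

```bash
python3 -c "
from h import *
plan(.5705,-.302,.185,70); zoom('h3',.028,h=90)
"
```

```text
offset mm [-469.5  322.4   -0.7] rot [ 0.09 -0.09  0.02]
 t 49.65 pos [0.4279 0.2494 0.1845] rpy [ 1.7991e+02 -9.0000e-02  7.0020e+01] F [ 0.31 -0.25 -2.78] gap 0.0633
```

View pics/h3.png

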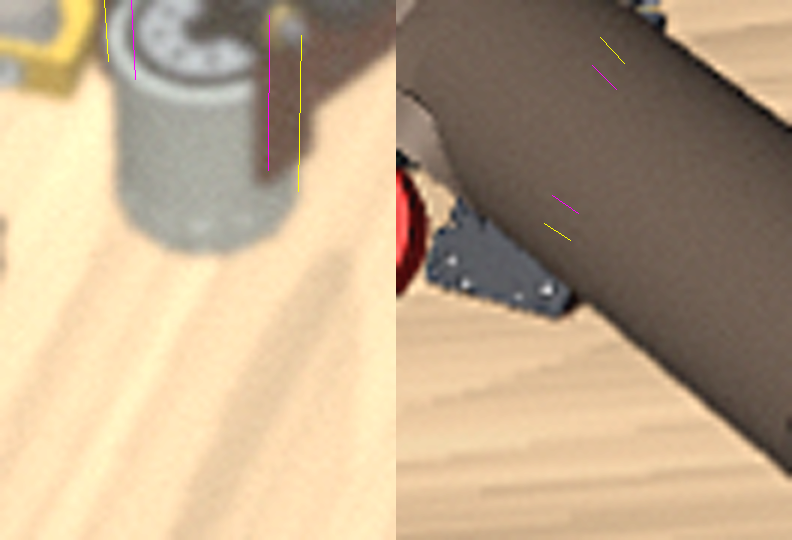

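>>> arm_command(
  commands=[
    {"offset": [-12, 8, -3], "delta_rot": [0, 0, 0], "grip": 30},
    {"offset": [-35, 24, -5], "delta_rot": [0, 0, 0], "grip": 30},
    {"offset": [-65, 45, -5], "delta_rot": [0, 0, 0], "grip": 30},
    {"offset": [-96, 66, -5], "delta_rot": [0, 0, 0], "grip": 30},
    {"offset": [-127, 87, -5], "delta_rot": [0, 0, 0], "grip": 30},
    {"offset": [-158, 108, -5], "delta_rot": [0, 0, 0], "grip": 30},
    {"offset": [-189, 130, -5], "delta_rot": [0, 0, 0], "grip": 30},
    {"offset": [-220, 151, -5], "delta_rot": [0, 0, 0], "grip": 30},
  ],
)

```text
time: 50.55
position: [0.4936, -0.0111, 0.1857]
tcp_rot: [-179.9, 0.0, 70.0]
force: [0.8, 0.3, -2.2]
finger_gap: 0.0637
```

>>> arm_command(
  commands=[
    {"offset": [-31, 21, 0], "delta_rot": [0, 0, 0], "grip": 30},
    {"offset": [-62, 42, 0], "delta_rot": [0, 0, 0], "grip": 30},
    {"offset": [-93, 63, 0], "delta_rot": [0, 0, 0], "grip": 30},
    {"offset": [-124, 85, 0], "delta_rot": [0, 0, 0], "grip": 30},
    {"offset": [-155, 106, 0], "delta_rot": [0, 0, 0], "grip": 30},
    {"offset": [-186, 128, 0], "delta_rot": [0, 0, 0], "grip": 30},
    {"offset": [-214, 147, 0], "delta_rot": [0, 0, 0], "grip": 30},
    {"offset": [-236, 162, 0], "delta_rot": [0, 0, 0], "grip": 30},
  ],
)

```text
time: 51.35
position: [0.5649, -0.2888, 0.1847]
tcp_rot: [-179.8, 0.0, 69.9]
force: [0.4, -0.9, -2.0]
finger_gap: 0.0636
```

>>> arm_command(
  commands=[
    {"offset": [-9, 6, 0], "delta_rot": [0, 0, 0], "grip": 30},
    {"offset": [-13, 9, 10], "delta_rot": [0, 0, 0], "grip": 30},
    {"offset": [-13, 9, 35], "delta_rot": [0, 0, 0], "grip": 30},
    {"offset": [-13, 9, 60], "delta_rot": [0, 0, 0], "grip": 30},
    {"offset": [-13, 9, 80], "delta_rot": [0, 0, 0], "grip": 30},
    {"offset": [-13, 9, 95], "delta_rot": [0, 0, 0], "grip": 30},
    {"offset": [-13, 9, 100], "delta_rot": [0, 0, 0], "grip": 30},
    {"offset": [-13, 9, 100], "delta_rot": [0, 0, 0], "grip": 30},
  ],
)

```text
time: 52.15
position: [0.5697, -0.3009, 0.0866]
tcp_rot: [-179.9, -0.0, 70.1]
force: [0.2, 0.0, -1.4]
finger_gap: 0.0632
```

```bash
python3 -c "
from h import *
plan(.5705,-.302,.0266,70); zoom('h4',.028,h=90)
"
```

```text
offset mm [-0.8  1.2 60. ] rot [-0.08 -0.03  0.06]
 t 52.15 pos [ 0.5697 -0.3009  0.0866] rpy [-1.7992e+02 -3.0000e-02  7.0060e+01] F [ 0.21  0.05 -1.44] gap 0.0632
```

View pics/h4.png

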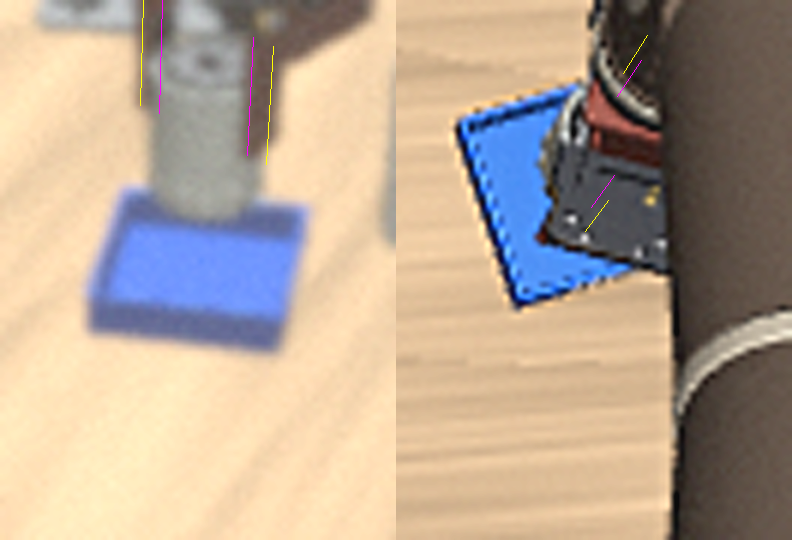

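>>> arm_command(
  commands=[
    {"offset": [0, 1, 10], "delta_rot": [0, 0, 0], "grip": 30},
    {"offset": [0, 1, 22], "delta_rot": [0, 0, 0], "grip": 30},
    {"offset": [0, 1, 34], "delta_rot": [0, 0, 0], "grip": 30},
    {"offset": [0, 1, 45], "delta_rot": [0, 0, 0], "grip": 30},
    {"offset": [0, 1, 52], "delta_rot": [0, 0, 0], "grip": 30},
    {"offset": [0, 1, 55], "delta_rot": [0, 0, 0], "grip": 30},
    {"offset": [0, 1, 57], "delta_rot": [0, 0, 0], "grip": 30},
    {"offset": [0, 1, 58], "delta_rot": [0, 0, 0], "grip": 30},
  ],
)

```text
time: 53.05
position: [0.5711, -0.3024, 0.0295]
tcp_rot: [180.0, 0.0, 70.0]
force: [0.5, -0.4, -2.5]
finger_gap: 0.0633
```

```bash
python3 -c "
from h import *
plan(.5705,-.302,.0266,70); zoom('h5',.028,h=90)
"
```

```text
offset mm [ 0.1 -0.7  2.9] rot [0.02 0.   0.  ]
 t 53.05 pos [ 0.5711 -0.3024  0.0295] rpy [179.98   0.    70.  ] F [ 0.5  -0.37 -2.47] gap 0.0633
```

View pics/h5.png

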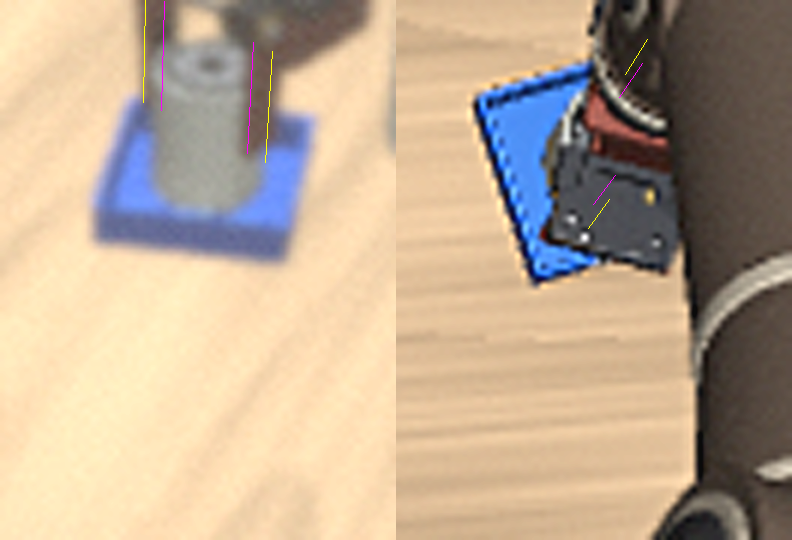

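Filter stands centrally over the tray floor (foot at about (210,200)); 3 mm left.

>>> arm_command(
  commands=[
    {"offset": [0, 0, 0.6], "delta_rot": [0, 0, 0], "grip": 30},
    {"offset": [0, 0, 1.2], "delta_rot": [0, 0, 0], "grip": 30},
    {"offset": [0, 0, 1.7], "delta_rot": [0, 0, 0], "grip": 30},
    {"offset": [0, 0, 2.1], "delta_rot": [0, 0, 0], "grip": 30},
    {"offset": [0, 0, 2.4], "delta_rot": [0, 0, 0], "grip": 30},
    {"offset": [0, 0, 2.6], "delta_rot": [0, 0, 0], "grip": 30},
    {"offset": [0, 0, 2.8], "delta_rot": [0, 0, 0], "grip": 30},
    {"offset": [0, 0, 2.8], "delta_rot": [0, 0, 0], "grip": 30},
  ],
)

```text
time: 53.95
position: [0.5709, -0.3023, 0.0267]
tcp_rot: [180.0, 0.0, 70.0]
force: [-1.4, 0.9, 0.4]
finger_gap: 0.0631
```

>>> arm_command(
  commands=[
    {"offset": [0, 0, 0.2], "delta_rot": [0, 0, 0], "grip": 30},
    {"offset": [0, 0, 0.4], "delta_rot": [0, 0, 0], "grip": 30},
    {"offset": [0, 0, 0.5], "delta_rot": [0, 0, 0], "grip": 30},
    {"offset": [0, 0, 0.5], "delta_rot": [0, 0, 0], "grip": 30},
    {"offset": [0, 0, 0.5], "delta_rot": [0, 0, 0], "grip": 30},
    {"offset": [0, 0, 0.5], "delta_rot": [0, 0, 0], "grip": 30},
    {"offset": [0, 0, 0.5], "delta_rot": [0, 0, 0], "grip": 30},
    {"offset": [0, 0, 0.5], "delta_rot": [0, 0, 0], "grip": 30},
  ],
)

```text
time: 54.75
position: [0.571, -0.3023, 0.0267]
tcp_rot: [180.0, 0.0, 70.0]
force: [-2.5, 0.9, 4.9]
finger_gap: 0.063
```

>>> arm_command(
  commands=[
    {"offset": [0, 0, 0], "delta_rot": [0, 0, 0], "grip": 72},
    {"offset": [0, 0, 0], "delta_rot": [0, 0, 0], "grip": 74},
    {"offset": [0, 0, 0], "delta_rot": [0, 0, 0], "grip": 77},
    {"offset": [0, 0, 0], "delta_rot": [0, 0, 0], "grip": 81},
    {"offset": [0, 0, 0], "delta_rot": [0, 0, 0], "grip": 87},
    {"offset": [0, 0, 0], "delta_rot": [0, 0, 0], "grip": 95},
    {"offset": [0, 0, 0], "delta_rot": [0, 0, 0], "grip": 100},
    {"offset": [0, 0, 0], "delta_rot": [0, 0, 0], "grip": 100},
  ],
)

```text
time: 55.55
position: [0.5709, -0.3023, 0.026]
tcp_rot: [180.0, -0.0, 70.0]
force: [-0.2, -0.6, 0.4]
finger_gap: 0.0877
```

>>> arm_command(
  commands=[
    {"offset": [0, 0, 0], "delta_rot": [0, 0, 0], "grip": 100},
    {"offset": [0, 0, -3], "delta_rot": [0, 0, 0], "grip": 100},
    {"offset": [0, 0, -12], "delta_rot": [0, 0, 0], "grip": 100},
    {"offset": [0, 0, -30], "delta_rot": [0, 0, 0], "grip": 100},
    {"offset": [0, 0, -60], "delta_rot": [0, 0, 0], "grip": 100},
    {"offset": [0, 0, -95], "delta_rot": [0, 0, 0], "grip": 100},
    {"offset": [0, 0, -130], "delta_rot": [0, 0, 0], "grip": 100},
    {"offset": [0, 0, -160], "delta_rot": [0, 0, 0], "grip": 100},
  ],
)

```text
time: 56.35
position: [0.5713, -0.3024, 0.1891]
tcp_rot: [179.9, 0.0, 70.0]
force: [0.7, -0.9, -0.2]
finger_gap: 0.0878
```

```bash
python3 -c "
from h import *
plan(.43,-.2,.3,70); zoom('h6',.028,h=90)
"
```

```text
offset mm [  47.9 -167.5 -111.3] rot [0.12 0.01 0.01]
 t 56.35 pos [ 0.5713 -0.3024  0.1891] rpy [1.7988e+02 1.0000e-02 7.0010e+01] F [ 0.66 -0.88 -0.19] gap 0.0878
```

View pics/h6.png

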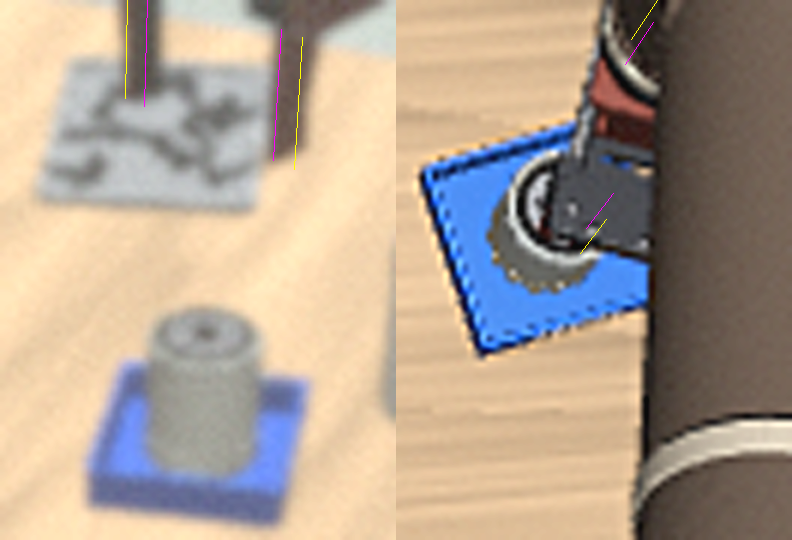

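Move back and up, out of the way, for a final look.

>>> arm_command(
  commands=[
    {"offset": [0, -10, -30], "delta_rot": [0, 0, 0], "grip": 100},
    {"offset": [12, -42, -60], "delta_rot": [0, 0, 0], "grip": 100},
    {"offset": [24, -75, -90], "delta_rot": [0, 0, 0], "grip": 100},
    {"offset": [36, -110, -110], "delta_rot": [0, 0, 0], "grip": 100},
    {"offset": [48, -145, -110], "delta_rot": [0, 0, 0], "grip": 100},
    {"offset": [48, -168, -110], "delta_rot": [0, 0, 0], "grip": 100},
    {"offset": [48, -168, -110], "delta_rot": [0, 0, 0], "grip": 100},
    {"offset": [48, -168, -110], "delta_rot": [0, 0, 0], "grip": 100},
  ],
)

```text
time: 57.25
position: [0.4294, -0.2, 0.2964]
tcp_rot: [179.9, 0.0, 70.0]
force: [-0.2, 0.3, 0.2]
finger_gap: 0.0875
```

```bash
python3 - <<'E'
from h import *
ims={n:vision.snapshot(n) for n in C}
for n,im in ims.items(): cv2.imwrite(f"pics/fin_{n}.png",im[:,:,::-1])
L=dict(can_red_center=(CAN,(.633,-.027),.003,0),can_silver_center=(CAN,(.6205,.0456),.003,0),bottle_green_center=(BOT,(.583,.233),.004,1),bottle_black_center=(BOT,(.5656,.311),.004,1),filter_center=(FIL,(.571,-.302),.004,0))
for o,(P,x0,z,yw) in L.items():
    M=nets.outline_of('side',o)
    if M: print(o,np.round(fit(P,{'side':M[0]['pixels']},x0,bool(yw),z,[12]),3),round(M[0]['p'],2))
for o in ('jug','tape'):
    for n in C:
        p=nets.pinpoint(n,o); print(o,n,[np.round(onplane(n,p[0]['xy'],0),3),round(p[0]['p'],2)] if p else None)
print(bot.sense()['time'])
E
```

```text
can_red_center [ 0.634 -0.031  0.     0.452] 0.59
can_silver_center [0.621 0.043 0.    0.144] 0.73
bottle_green_center [ 0.582  0.229 24.509  0.305] 0.63
bottle_black_center [ 0.564  0.312 16.641  0.092] 0.8
filter_center [ 0.569 -0.302  0.     0.064] 0.72
jug side [array([ 0.433, -0.427,  0.   ]), 0.7]
jug top [array([ 0.436, -0.432,  0.   ]), 0.56]
tape side [array([0.424, 0.42 , 0.   ]), 0.58]
tape top [array([0.432, 0.434, 0.   ]), 0.88]
57.8
```

View pics/fin_side.png

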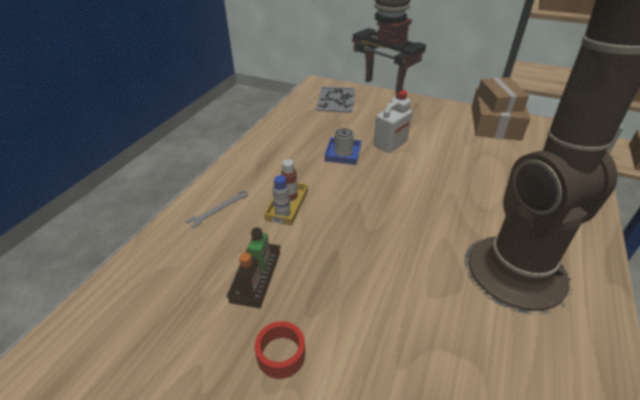

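View pics/fin_top.png

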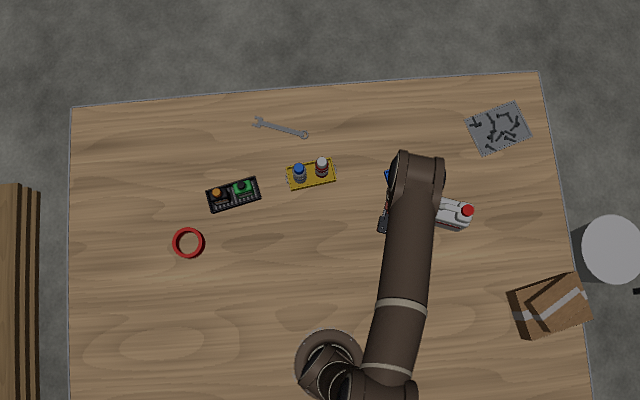

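```bash
python3 -c "
from bench import bot
print(bot.finish_job())"
```

```text
the job is handed in; nothing more can be done
None
```

I moved all five items into their trays, in the order cans, bottles, filter, and handed the job in at about 58 s. Each was lowered to light contact with the tray floor (about 3 to 8 N), then released. `finish_job` gives no verdict.

**Last checks**
- **In the trays:** the final side picture shows every item upright in its own tray:

| Item | Tray | x, y (m) |
|---|---|---|
| Red can | yellow | 0.634, -0.031 |
| Silver can | yellow | 0.621, 0.043 |
| Green bottle | black | 0.582, 0.229 |
| Black bottle | black | 0.564, 0.312 |
| Filter | blue | 0.569, -0.302 |

- **Left alone:** the jug and the tape show at the same pixels as at the start. The arm is clear of everything, with no force on it.

**What disagreed**
- **Gripper height:** it showed about 28 mm higher in the side camera than its reported TCP height. I set the grasp heights from the pictures. The items met the tray floors within about 0.5 mm of the predicted reading.
- **Hidden fits:** the final fits for the red can and the green bottle are weak because the items in front hide them. The green bottle's yaw came out at 24.5°, against the 12.4° it was placed at.
- **Tape:** the network's top-view point is about 17 mm off its first one, while the side view agrees within 2 mm and the ring itself looks unmoved.
- **Filter from above:** in the last top picture the arm hides the filter, so its final position comes from the side view only.

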